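Set the address rocker and switch on the isolator with the bent probe

ROBOT

A 7-joint arm with a two-finger parallel gripper is mounted at the origin on the work surface. World frame = base frame: x ahead of the robot, y to its left, z up, the work surface at z = 0. Lengths are in m, angles in rad, forces in N, time in s.
With the tool pointing down it reaches from about 0.4 to 0.85 m from the base axis. Payload 4.5 kg.
Tool frame: the origin (TCP) lies on the centre line of the jaws, within the pads' length; the fingertips stand 25 mm ahead of it and the grasp point (between the pads) lies 6 mm ahead of it; z points along the fingers, y is the direction in which the jaws open and shut (so a half turn about z gives the same grasp; the last joint's range is limited). The gripper opens to 88 mm and grips with 3 to 60 N. Pads are 18 mm wide; open, the fingers measure 123 mm over their backs; the gripper's body (75 mm by 187 mm) begins 45 mm behind the grasp point.
Start: joints at [1.2, 0.689, -0.195, 1.565, 0.157, 0.902, -0.215], TCP at [0.246, -0.574, 0.264] pointing down, gripper open.
Joint ranges: [-3.01, 3.01], [-0.46, 2.08], [-1.47, 1.51], [0.13, 2.56], [-1, 4.14], [0.04, 2.09], [-2.66, 2.66]. Speed limits (rad/s): [2.57, 2.57, 3.14, 3.14, 3.14, 3.14, 3.14].

INTERFACE

Orientations are given as a unit quaternion [x, y, z, w].
In Python, from plant import r, eyes gives the robot as it stands.
- The arm moves only by the tool servo_tool, never from a script. Its argument "deltas" is a list of rows, each an object of numbers: "dx", "dy", "dz": the shift along the tool's x, y, z in units of 60 mm (1.0 is 60 mm); "ax", "ay", "az": the turn, a rotation vector about the tool's x, y, z in units of 6 degrees (1.0 is 6 degrees); "hand": the finger opening in mm, from 0 to 88.1. A call has 1 to 10 rows; each row is the pose to reach, as a shift and turn from the pose commanded when the call began, along the tool's axes at that moment; what a row does not reach only later rows make up. A row lasts 1/8 s, in which the tool goes at most 62.5 mm and 10.7 degrees, less where a joint would pass 70% of its speed; a pose out of reach is approached as far as the arm can. A call with a gripper value outside its range is refused whole. The fingers move at their own pace and stop on an object; "newtons" is the grip in N (left out, the last holds). Time passes only in rows, so rows that repeat a pose let the fingers close. It gives the time, the measured TCP pose, the force and the opening at its end, in the units of the state.
- r.get_state(): the state, without advancing time (a new reading comes with each control period).
- eyes.snapshot(name): name is "scene" or "side" or "wrist"; returns (picture, depth): 480x640x3 uint8, red, green, blue; 480x640 float32, m along the optical axis (not along the pixel's ray), 0 where there is no reading.
- eyes.camera_model(name): a dict with "fx", "fy", "cx", "cy" (pixels), "k1" (the pictures are not rectified: a ray, as slopes to the right and down, at radius r is drawn at 1 + k1 r^2 times it, then the intrinsics apply), "pose" (4x4, takes a point from camera to world coordinates). Camera axes: x right, y up, looking along -z (the intrinsics and any distortion apply to the point x, -y, -z); pixel columns grow to the right and rows downward; lengths in m; the calibration is good to about 2 mm. A picture is of the moment at which its call begins: read the wrist's pose just before it. camera_model takes no time and is no camera call; for the wrist camera it gives the pose at the moment of the call.
- r.finish_job(): hands the job in, once; it reports no verdict.
The state is a dict: "clock": time; "q": joint angles; "qd": joint speeds; "joint_torque": joint torques, N m; "tool_pos": TCP position; "eef_rot": TCP orientation; "contact_force": force on the tool from outside, world axes, zero at the start; "moment": the same for the moment, N m; "opening": opening from 0.0 (shut) to 1.0 (fully open).
Only numpy, scipy, OpenCV 4.12 (cv2) and the standard library are available. Lean on these libraries where they do the work, as an engineer would, in place of code of your own. Each camera call takes 0.05 s, during which the arm holds its last target.

TASK

Take the bent probe from its rest and, with its tip, press the far end of the rocker that the raised arrow points at fully down, leaving the other rockers as they are. Only then reach over the guard with the probe and pull the isolator lever behind it fully over towards the robot; finally lay the probe back in its rest as it lay, leg hanging down beyond the same end. Keep the gripper itself off the unit, and do not disturb the bottle, tip box or tube rack.

Things in the scene. Friction and masses are not known exactly. Their poses are not given: they have to be found in the camera images.
- unit: White control unit fixed to the bench: a flat box 220 (x) x 200 mm (y), top deck 50 mm above the bench. Origin: centre of its underside; x runs from the rocker side (near the robot) to the lever side, y left along the rocker row. On the deck, in its frame: five marker plates at x = -90 mm, rocker pivots at x = -45 (bezel 6 mm high), guard at x = +5, lever hinge at x = +50.
- guard_top (a point): Middle of the top edge of the upright guard, 52 mm above the deck: a clear pane in an aluminium frame, 8 mm thick, across the whole deck (196 mm in unit y) between the rockers and the lever.
- pointer_mark (a point): Centre of the marker plate (26 x 21 mm) with a raised steel arrow, at the arrow's top, 11 mm above the deck. It points at the rocker to set, the one straight behind it (same y in the unit's frame, pivot 45 mm further in x). The other four places hold flat blank plates 3 mm thick. The arrow's place differs each time.
- rocker_0 (a joint): Rocker 0 of the row (0 is rightmost, at unit y = -52 mm, then every 26 mm up to 4, leftmost): tilt in rad. 0 = off, its far end (towards the guard) raised; 0.5 = on, its far end fully down, against its stop. Stays where it is left; starts at 0 to 0.05. About 2 to 3.5 N down on the far end moves it.
- rocker_0_press (a point): Point on the top face of black rocker 0 (36 mm long in unit x, 18 mm wide, 8 mm gaps between rockers) where to press it: on the raised far half, 13 mm from its pivot and 5 mm short of its end. It goes down about 6.5 mm from off to on.
- rocker_1 (a joint): Rocker 1 of the row (0 is rightmost, at unit y = -52 mm, then every 26 mm up to 4, leftmost): tilt in rad. 0 = off, its far end (towards the guard) raised; 0.5 = on, its far end fully down, against its stop. Stays where it is left; starts at 0 to 0.05. About 2 to 3.5 N down on the far end moves it.
- rocker_1_press (a point): Point on the top face of black rocker 1 (36 mm long in unit x, 18 mm wide, 8 mm gaps between rockers) where to press it: on the raised far half, 13 mm from its pivot and 5 mm short of its end. It goes down about 6.5 mm from off to on.
- rocker_2 (a joint): Rocker 2 of the row (0 is rightmost, at unit y = -52 mm, then every 26 mm up to 4, leftmost): tilt in rad. 0 = off, its far end (towards the guard) raised; 0.5 = on, its far end fully down, against its stop. Stays where it is left; starts at 0 to 0.05. About 2 to 3.5 N down on the far end moves it.
- rocker_2_press (a point): Point on the top face of black rocker 2 (36 mm long in unit x, 18 mm wide, 8 mm gaps between rockers) where to press it: on the raised far half, 13 mm from its pivot and 5 mm short of its end. It goes down about 6.5 mm from off to on.
- rocker_3 (a joint): Rocker 3 of the row (0 is rightmost, at unit y = -52 mm, then every 26 mm up to 4, leftmost): tilt in rad. 0 = off, its far end (towards the guard) raised; 0.5 = on, its far end fully down, against its stop. Stays where it is left; starts at 0 to 0.05. About 2 to 3.5 N down on the far end moves it.
- rocker_3_press (a point): Point on the top face of black rocker 3 (36 mm long in unit x, 18 mm wide, 8 mm gaps between rockers) where to press it: on the raised far half, 13 mm from its pivot and 5 mm short of its end. It goes down about 6.5 mm from off to on.
- rocker_4 (a joint): Rocker 4 of the row (0 is rightmost, at unit y = -52 mm, then every 26 mm up to 4, leftmost): tilt in rad. 0 = off, its far end (towards the guard) raised; 0.5 = on, its far end fully down, against its stop. Stays where it is left; starts at 0 to 0.05. About 2 to 3.5 N down on the far end moves it.
- rocker_4_press (a point): Point on the top face of black rocker 4 (36 mm long in unit x, 18 mm wide, 8 mm gaps between rockers) where to press it: on the raised far half, 13 mm from its pivot and 5 mm short of its end. It goes down about 6.5 mm from off to on.
- lever (a joint): Isolator lever behind the guard: angle in rad. 0 = off, leaning 0.45 rad away from the robot; 0.9 = on, leaning 0.45 rad towards the robot, against its stop. Stays where it is left; starts at 0 to 0.1. Needs about 1.5 to 4 N, more the lower it is pulled.
- lever_tip (a point): Middle of the free end of the lever, a black flat bat 24 mm wide (unit y), 7 mm thick, 40 mm long from its hinge to here. The hinge, along unit y, is 8 mm above the deck at unit x = +50 mm; the lever's y differs each time (within 40 mm of the middle). Beyond its tip are 25 mm or more of bare deck.
- probe_grip (a point): Centre of the handle of the bent probe (110 to 175 g): a grey bar 110 long (its x) x 18 wide (y) x 20 mm high (z); from its +x end a steel rod 8 mm thick runs 65 mm on in x, then bends straight down for 80 mm. z is up as it lies in its rest.
- probe_tip (a point): Rounded lower end of the probe's bent leg: 120 mm in x and -84 mm in z from the handle's centre.
- rest_seat (a point): Where the handle's centre lies when the probe is home, 105 mm above the bench; x points to where the leg then hangs, z up. The fixed white rest: base 130 x 70 mm, two forks 8 mm thick at x = -42 and +42 mm, their flat seats 10 mm below this point, 30 mm wide between flared prongs that end 7 mm above it. Between the forks the handle is free all round.
- bottle: Bystander: amber bottle, 54 mm wide, 130 mm high. Origin: centre of its underside.
- tip_box: Bystander: closed pipette-tip box 88 x 123 x 57 mm. Origin: centre of its underside.
- tube_rack: Bystander: white tube rack with capped tubes 60 x 130 x 68 mm. Origin: centre of its underside.
- isolator: Dark steel base plate of the isolator lever (36 x 40 mm, 4 mm thick) on the deck behind the guard. Origin: centre of its underside on the deck, 8 mm below the lever's hinge; axes as the unit's.
- probe: The bent probe as a whole; origin and axes as point probe_grip.
Not all that is in view belongs to the job. What is shaped like the part that bears rest_seat but green or red is not meant. Of the things shaped like the probe, the grey one is meant.

How it is judged:
By the outcome, as a careful person would: the job done as asked, in the order asked, and still so for the second after the job is handed in, with the robot touching nothing.
It also fails if it takes over 54 s, if anything falls off the work surface, if the arm or the gripper's body presses on something with over 40 N, if the wrist force passes 120 N, or if a joint passes its speed limit or range.

## Working session

There is one attempt and no reset: what is moved stays moved. The work goes in short steps, Python scripts to look and compute and a tool call to move; the robot and the scene stay as the last step left them, time stands still between calls to the robot, and variables do not carry over. Pictures are saved under pics/ and viewed, and the job is handed in when it is done.

Besides the shell and the picture viewer there is one more tool, called after ">>>" as name(argument=value, ...), one argument or row to a line, values as JSON. servo_tool: Moves the arm, as the interface text tells. Its arguments: {"type":"object","properties":{"deltas":{"type":"array","items":{"type":"object","properties":{"dx":{"type":"number"},"dy":{"type":"number"},"dz":{"type":"number"},"ax":{"type":"number"},"ay":{"type":"number"},"az":{"type":"number"},"hand":{"type":"number"}}}},"newtons":{"type":"number"}},"required":["deltas"]}

```bash
ls; mkdir -p pics; cat > h.py <<'E'
import numpy as np,cv2
from plant import r,eyes
def snap(n,tag):
    m=eyes.camera_model(n); p,d=eyes.snapshot(n)
    cv2.imwrite(f'pics/{tag}.png',p[:,:,::-1]); np.savez(f'pics/{tag}.npz',p=p,d=d,**{k:np.array(v) for k,v in m.items()})
def load(tag): return np.load(f'pics/{tag}.npz')
def crop(tag,x0,y0,w,h,s,out):
    p=load(tag)['p'][y0:y0+h,x0:x0+w,::-1]; cv2.imwrite(f'pics/{out}.png',cv2.resize(p,None,fx=s,fy=s,interpolation=cv2.INTER_CUBIC))
def ray(f,u,v):
    a=(u-f['cx'])/f['fx'];b=(v-f['cy'])/f['fy'];k=float(f['k1']);x,y=a,b
    for _ in range(20):
        q=1+k*(x*x+y*y);x,y=a/q,b/q
    P=f['pose'];return P[:3,3],P[:3,:3]@np.array([x,-y,-1.])
def atz(f,u,v,z):
    o,d=ray(f,u,v);return o+d*(z-o[2])/d[2]
def atd(f,u,v,n=1):
    o,d=ray(f,u,v);u,v=int(round(u)),int(round(v));w=f['d'][v-n:v+n+1,u-n:u+n+1];w=w[w>0]
    return o+d*np.median(w) if len(w) else None
def proj(f,X):
    P=f['pose'];c=P[:3,:3].T@(np.array(X)-P[:3,3]);x,y=c[0]/-c[2],-c[1]/-c[2];q=1+float(f['k1'])*(x*x+y*y)
    return np.array([f['cx']+f['fx']*x*q,f['cy']+f['fy']*y*q])
E
python3 - <<'E'
from h import *
for n in('scene','side','wrist'):
    snap(n,n+'0'); f=load(n+'0'); print(n,f['pose'].round(3).tolist(),float(f['fx']),float(f['k1']))
s=r.get_state();print({k:np.round(v,3).tolist() for k,v in s.items()})
E
```

```text
pics
scene [[-0.656, -0.436, 0.616, 1.052], [0.755, -0.363, 0.546, 0.498], [-0.015, 0.824, 0.567, 0.62], [0.0, 0.0, 0.0, 1.0]] 457.5185669371797 -0.002470322885155584
side [[-0.984, 0.138, -0.112, 0.338], [-0.178, -0.781, 0.599, 0.903], [-0.005, 0.609, 0.793, 1.26], [0.0, 0.0, 0.0, 1.0]] 616.5201184551114 -0.11479959335706537
wrist [[0.396, 0.882, 0.256, 0.311], [-0.918, 0.38, 0.109, -0.546], [-0.002, -0.279, 0.96, 0.384], [0.0, 0.0, 0.0, 1.0]] 399.73852992657686 -0.07952136759913198
{'clock': 0.15, 'q': [1.2, 0.69, -0.195, 1.566, 0.157, 0.903, -0.215], 'qd': [0.001, -0.001, -0.0, -0.004, -0.001, -0.002, -0.001], 'joint_torque': [-0.001, -52.786, -1.268, -15.359, -0.052, 0.004, 0.0], 'tool_pos': [0.246, -0.574, 0.263], 'eef_rot': [0.98, 0.201, -0.0, -0.001], 'contact_force': [0.253, 0.11, -0.712], 'moment': [0.011, 0.042, 0.031], 'opening': 1.001}
```

View pics/scene0.png

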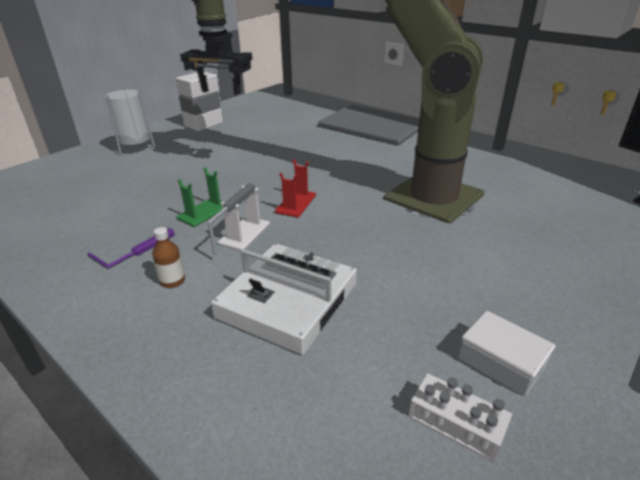

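View pics/side0.png

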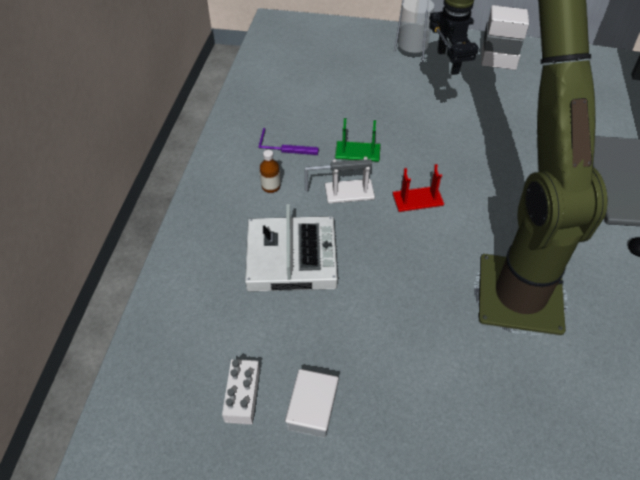

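View pics/wrist0.png

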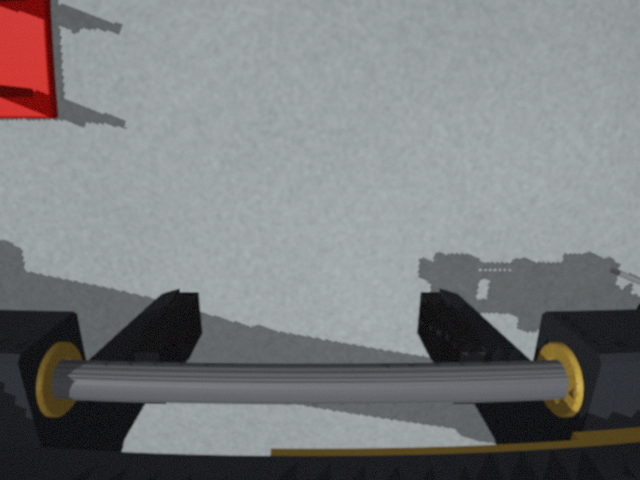

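The scene and side views show the unit (side ~(292,250)), the white rest with the grey probe (side ~(345,178)), and the bottle near its leg at (270,172). I'll enlarge these.

```bash
python3 - <<'E'
from h import *
crop('side0',230,140,160,120,5,'s1');crop('side0',235,190,120,110,5,'s2');crop('scene0',190,170,180,130,4,'c1');crop('scene0',205,235,160,115,5,'c2')
E
```

```text
(no output)
```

View pics/s1.png

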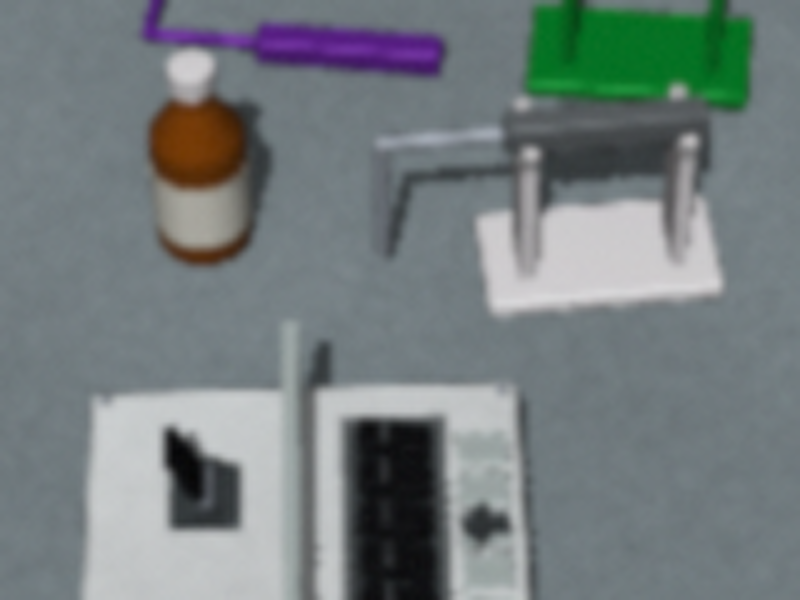

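View pics/s2.png

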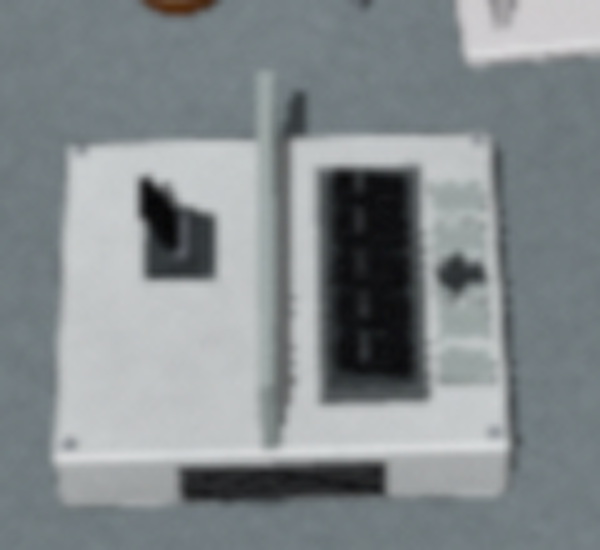

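View pics/c1.png

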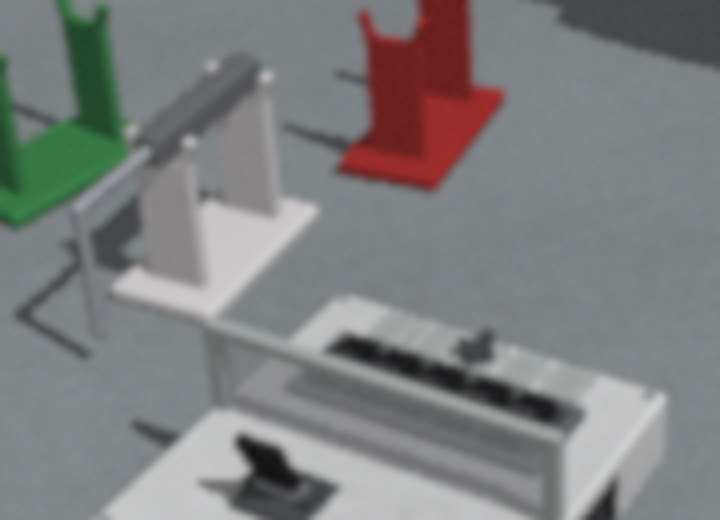

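View pics/c2.png

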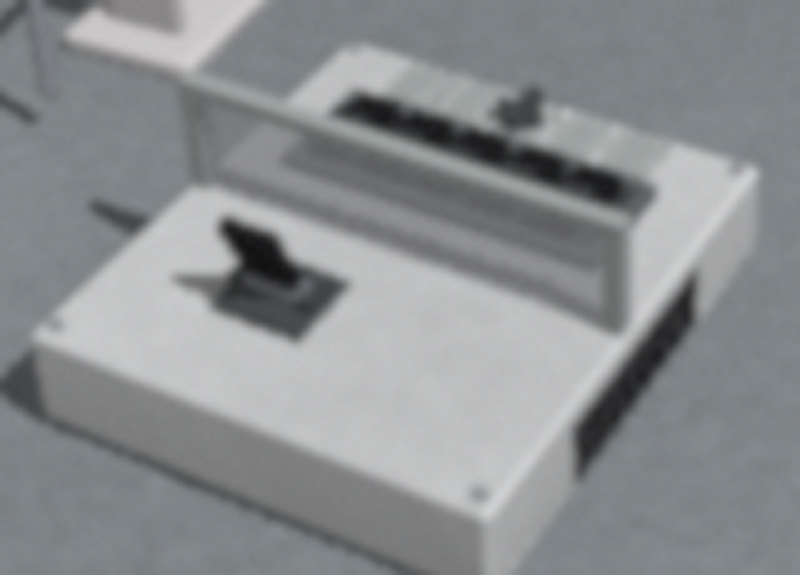

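Arrow is on the middle (third) plate, side crop pixel (460,272) → rocker 2. Now compute the poses.

```bash
python3 - <<'E'
from h import *
S=load('side0');C=load('scene0')
def s2(u,v):return 235+(u+.5)/5-.5,190+(v+.5)/5-.5
def c2(u,v):return 205+(u+.5)/5-.5,235+(v+.5)/5-.5
def s1(u,v):return 230+(u+.5)/5-.5,140+(v+.5)/5-.5
def c1(u,v):return 190+(u+.5)/4-.5,170+(v+.5)/4-.5
print('screws side');
for p in[(82,150),(478,138),(495,432),(70,443)]:print(atz(S,*s2(*p),.05).round(4),atd(S,*s2(*p)).round(4))
print('corners side')
for p in[(67,143),(492,135),(508,436),(55,455)]:print(atz(S,*s2(*p),.05).round(4))
print('screws scene: far-left.. ')
for p in[(55,325),(355,48),(735,165),(480,492)]:print(atz(C,*c2(*p),.05).round(4))
print('plates')
for p in[(455,195),(460,232),(460,272),(464,318),(467,365)]:print(atz(S,*s2(*p),.053 if p[1]!=272 else .061).round(4))
print('arrow scene',atz(C,*c2(522,105),.061).round(4))
print('guard top side',[atz(S,*s2(*p),.102).round(4) for p in[(265,72),(270,390)]],'scene',[atz(C,*c2(*p),.102).round(4) for p in[(185,85),(628,222)]])
print('isol plate side',[atz(S,*s2(*p),.054).round(4) for p in[(148,208),(214,212),(214,276),(146,277)]])
print('isol plate scene',[atz(C,*c2(*p),.054).round(4) for p in[(245,268),(350,285),(300,338),(210,305)]])
print('lever tip side',[atz(S,*s2(*p),.094).round(4) for p in[(148,180),]],'scene',[atz(C,*c2(*p),.094).round(4) for p in[(245,228),]])
print('handle ends side z=.115',[atz(S,*s1(*p),.115).round(4) for p in[(506,125),(706,115)]])
print('elbow side z~.109',[atz(S,*s1(*p),.109).round(4) for p in[(378,145),]],'tip z.021',atz(S,*s1(385,255),.021).round(4))
print('scene elbow',atz(C,*c1(78,207),.109).round(4),'tip',atz(C,*c1(97,333),.021).round(4),'handle end tops',[atz(C,*c1(*p),.115).round(4) for p in[(150,140),(242,62)]])
print('base corners side z=0.0',[atz(S,*s1(*p),.012).round(4) for p in[(478,215),(707,200),(720,290),(492,305)]])
print('prong tips side z=.112',[atz(S,*s1(*p),.112).round(4) for p in[(521,102),(678,90),(530,155),(688,142)]])
print('prong tips scene z=.112',[atz(C,*c1(*p),.112).round(4) for p in[(132,130),(211,66),(190,142),(264,76)]])
print('bottle side',atz(S,*s1(200,235),.0))
for p in[(555,120),(600,115),(650,112)]:print('handle depth',atd(S,*s1(*p)))
E
```

```text
screws side
[ 0.6958 -0.0769  0.05  ] [ 0.6953 -0.0754  0.0518]
[ 0.4961 -0.1202  0.05  ] [ 0.4959 -0.1186  0.0519]
[0.4574 0.061  0.05  ] [0.4571 0.0634 0.0534]
[0.6568 0.103  0.05  ] [0.6566 0.1035 0.0507]
corners side
[ 0.7046 -0.0801  0.05  ]
[ 0.4894 -0.1235  0.05  ]
[0.4509 0.0623 0.05  ]
[0.6622 0.1111 0.05  ]
screws scene: far-left.. 
[ 0.6978 -0.0735  0.05  ]
[ 0.4979 -0.1167  0.05  ]
[0.4578 0.0616 0.05  ]
[0.6581 0.1058 0.05  ]
plates
[ 0.501  -0.0781  0.053 ]
[ 0.4944 -0.0549  0.053 ]
[ 0.4891 -0.0235  0.061 ]
[ 0.4833 -0.0017  0.053 ]
[0.477  0.0263 0.053 ]
arrow scene [ 0.4935 -0.0221  0.061 ]
guard top side [array([ 0.6021, -0.1007,  0.102 ]), array([0.5589, 0.092 , 0.102 ])] scene [array([ 0.6088, -0.0935,  0.102 ]), array([0.5629, 0.0924, 0.102 ])]
isol plate side [array([ 0.6523, -0.042 ,  0.054 ]), array([ 0.6188, -0.0452,  0.054 ]), array([ 0.6099, -0.0052,  0.054 ]), array([0.6431, 0.0013, 0.054 ])]
isol plate scene [array([ 0.6327, -0.0396,  0.054 ]), array([ 0.6139, -0.0017,  0.054 ]), array([0.6466, 0.0054, 0.054 ]), array([ 0.6557, -0.0338,  0.054 ])]
lever t
[... 441 characters left out ...]
ners side z=0.0 [array([ 0.5358, -0.2751,  0.012 ]), array([ 0.4114, -0.309 ,  0.012 ]), array([ 0.3959, -0.2425,  0.012 ]), array([ 0.5168, -0.2099,  0.012 ])]
prong tips side z=.112 [array([ 0.5116, -0.2662,  0.112 ]), array([ 0.4308, -0.2898,  0.112 ]), array([ 0.5006, -0.228 ,  0.112 ]), array([ 0.4206, -0.252 ,  0.112 ])]
prong tips scene z=.112 [array([ 0.5175, -0.2607,  0.112 ]), array([ 0.4373, -0.285 ,  0.112 ]), array([ 0.5055, -0.2249,  0.112 ]), array([ 0.4257, -0.2509,  0.112 ])]
bottle side [ 0.6886957  -0.24435244  0.        ]
handle depth [ 0.49112763 -0.25102044  0.11687444]
handle depth [ 0.46843163 -0.25915076  0.11657775]
handle depth [ 0.44287356 -0.26654516  0.11604493]
```

```bash
cat >> h.py <<'E'
from scipy.spatial.transform import Rotation as R
def Rt(yaw,pitch=0):  # tool down, tool x at yaw ; pitch: extra about tool y
    return R.from_euler('z',yaw)*R.from_euler('x',np.pi)*R.from_euler('y',pitch)
def delta(pos,yaw,pitch=0,p0=None,R0=None):
    s=r.get_state()
    p0=np.array(s['tool_pos']) if p0 is None else np.array(p0)
    R0=R.from_quat(s['eef_rot']) if R0 is None else R0
    d=R0.inv().apply(np.array(pos)-p0)/.06
    a=np.degrees((R0.inv()*Rt(yaw,pitch)).as_rotvec())/6
    print('d',d.round(3),'a',a.round(3))
UC=np.array([.577,-.007]);UY=.211
def U(x,y,z=0):
    c,s=np.cos(UY),np.sin(UY);return np.array([UC[0]+c*x-s*y,UC[1]+s*x+c*y,.05+z])
E
python3 - <<'E'
from h import *
delta([.483,-.253,.24],.285)
E
```

```text
d [ 5.74  -3.362  0.389] a [-0.013  0.002  1.145]
```

>>> servo_tool(
  deltas=[
    {"dx":5.74,"dy":-3.36,"dz":0.39,"az":1.14,"hand":60},
    {"dx":5.74,"dy":-3.36,"dz":0.39,"az":1.14,"hand":60},
    {"dx":5.74,"dy":-3.36,"dz":0.39,"az":1.14,"hand":60},
    {"dx":5.74,"dy":-3.36,"dz":0.39,"az":1.14,"hand":60},
    {"dx":5.74,"dy":-3.36,"dz":0.39,"az":1.14,"hand":60},
    {"dx":5.74,"dy":-3.36,"dz":0.39,"az":1.14,"hand":60},
    {"dx":5.74,"dy":-3.36,"dz":0.39,"az":1.14,"hand":60},
    {"dx":5.74,"dy":-3.36,"dz":0.39,"az":1.14,"hand":60},
    {"dx":5.74,"dy":-3.36,"dz":0.39,"az":1.14,"hand":60},
    {"dx":5.74,"dy":-3.36,"dz":0.39,"az":1.14,"hand":60},
  ],
)

```text
schema error: expected keys dx, dy, dz, ax, ay, az, hand
```

```bash
python3 - <<'E'
from h import *
snap('wrist','w1')
s=r.get_state();print(s['clock'],s['tool_pos'],s['eef_rot'],s['opening'])
E
```

```text
0.2 [ 0.24601897 -0.57417439  0.26321799] [ 9.79578318e-01  2.01062223e-01 -1.37728885e-04 -5.31818451e-04] 0.998039681432056
```

View pics/w1.png

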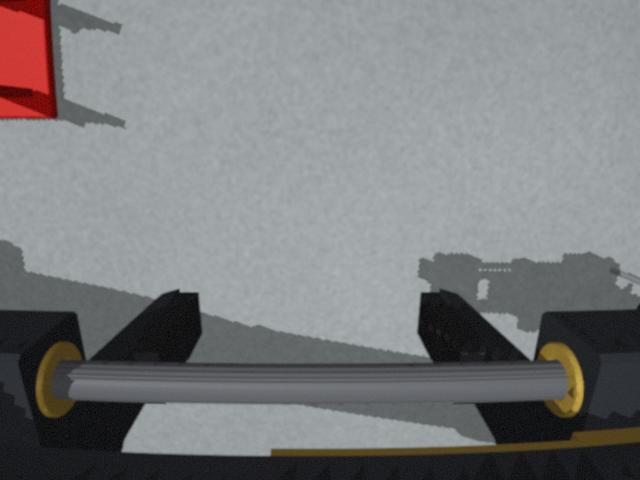

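The move was refused (all seven keys are needed), so the arm and the picture are unchanged. Resending in full.

>>> servo_tool(
  deltas=[
    {"dx":5.74,"dy":-3.36,"dz":0.39,"ax":0,"ay":0,"az":1.14,"hand":60},
    {"dx":5.74,"dy":-3.36,"dz":0.39,"ax":0,"ay":0,"az":1.14,"hand":60},
    {"dx":5.74,"dy":-3.36,"dz":0.39,"ax":0,"ay":0,"az":1.14,"hand":60},
    {"dx":5.74,"dy":-3.36,"dz":0.39,"ax":0,"ay":0,"az":1.14,"hand":60},
    {"dx":5.74,"dy":-3.36,"dz":0.39,"ax":0,"ay":0,"az":1.14,"hand":60},
    {"dx":5.74,"dy":-3.36,"dz":0.39,"ax":0,"ay":0,"az":1.14,"hand":60},
    {"dx":5.74,"dy":-3.36,"dz":0.39,"ax":0,"ay":0,"az":1.14,"hand":60},
    {"dx":5.74,"dy":-3.36,"dz":0.39,"ax":0,"ay":0,"az":1.14,"hand":60},
    {"dx":5.74,"dy":-3.36,"dz":0.39,"ax":0,"ay":0,"az":1.14,"hand":60},
    {"dx":5.74,"dy":-3.36,"dz":0.39,"ax":0,"ay":0,"az":1.14,"hand":60},
  ],
)

```text
clock: 1.45
tool_pos: [0.482, -0.2556, 0.2404]
eef_rot: [0.99, 0.141, -0.0, 0.0]
contact_force: [-0.3, 0.8, 0.2]
opening: 0.677
```

```bash
python3 - <<'E'
from h import *
snap('wrist','w1')
s=r.get_state();print(s['clock'],s['tool_pos'],s['eef_rot'],s['opening'])
E
```

```text
1.5 [ 0.48225007 -0.25536436  0.24040767] [ 9.90060184e-01  1.40643536e-01 -2.67210869e-04  3.95124040e-04] 0.6785240626329712
```

View pics/w1.png

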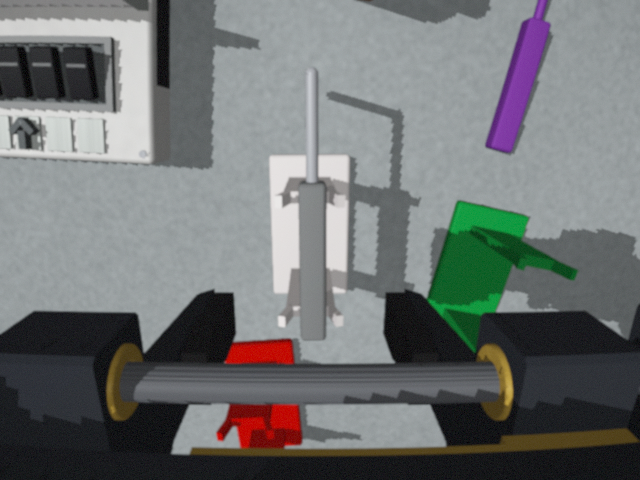

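Wrist view shows the grey handle from (312,183) to (313,338), elbow at (312,70), nicely between the fingers; white-rest prong tips near (283,200), (344,200), (283,320), (340,320).

```bash
python3 - <<'E'
from h import *
f=load('w1')
crop('w1',240,40,160,310,2.5,'w1c') if 0 else None
cv2.imwrite('pics/w1c.png',cv2.resize(f['p'][170:350,230:400,::-1],None,fx=3.3,fy=3.3,interpolation=cv2.INTER_CUBIC))
a=atz(f,312.5,181,.115);b=atz(f,313.5,338,.115);e=atz(f,312,68,.113)
print(a,b,e,np.hypot(*(a-b)[:2]),np.arctan2(*(a-b)[1::-1]),np.arctan2(*(e-b)[1::-1]),'centre',(a+b)/2)
print(atd(f,313,260),atd(f,313,220))
for p in[(280,206),(344,205),(283,323),(340,322)]:print(atz(f,*p,.112).round(4))
E
```

```text
[ 0.51961374 -0.24634851  0.115     ] [ 0.41600506 -0.27756259  0.115     ] [ 0.58259705 -0.22755935  0.113     ] 0.10820849370498418 0.2926205572367391 0.2915980187934407 centre [ 0.4678094  -0.26195555  0.115     ]
[ 0.47062937 -0.26109493  0.11512957] [ 0.49606459 -0.25360542  0.11476085]
[ 0.4983 -0.2312  0.112 ]
[ 0.5103 -0.2699  0.112 ]
[ 0.4197 -0.2545  0.112 ]
[ 0.4314 -0.2921  0.112 ]
```

View pics/w1c.png

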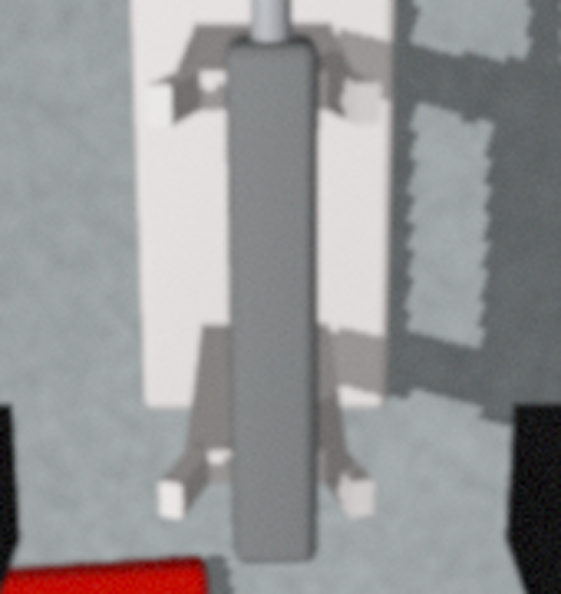

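```bash
python3 - <<'E'
from h import *
delta([.4795,-.2585,.111],.292)
E
```

```text
d [-0.057  0.036  2.157] a [ 0.007  0.006 -0.093]
```

>>> servo_tool(
  deltas=[
    {"dx":-0.06,"dy":0.04,"dz":0.8,"ax":0,"ay":0,"az":-0.09,"hand":50},
    {"dx":-0.06,"dy":0.04,"dz":1.4,"ax":0,"ay":0,"az":-0.09,"hand":50},
    {"dx":-0.06,"dy":0.04,"dz":1.8,"ax":0,"ay":0,"az":-0.09,"hand":50},
    {"dx":-0.06,"dy":0.04,"dz":1.8,"ax":0,"ay":0,"az":-0.09,"hand":50},
    {"dx":-0.06,"dy":0.04,"dz":1.8,"ax":0,"ay":0,"az":-0.09,"hand":50},
  ],
)

```text
clock: 2.12
tool_pos: [0.4808, -0.2577, 0.1332]
eef_rot: [0.989, 0.146, 0.001, 0.001]
contact_force: [-0.7, -1.0, 0.2]
opening: 0.569
```

```bash
python3 - <<'E'
from h import *
snap('wrist','w2')
s=r.get_state();print(s['clock'],s['tool_pos'],s['opening']);delta([.4795,-.2585,.111],.292)
E
```

```text
2.175 [ 0.48109446 -0.25762961  0.13349085] 0.564471461682521
d [-0.03   0.006  0.375] a [ 0.015 -0.015  0.02 ]
```

View pics/w2.png

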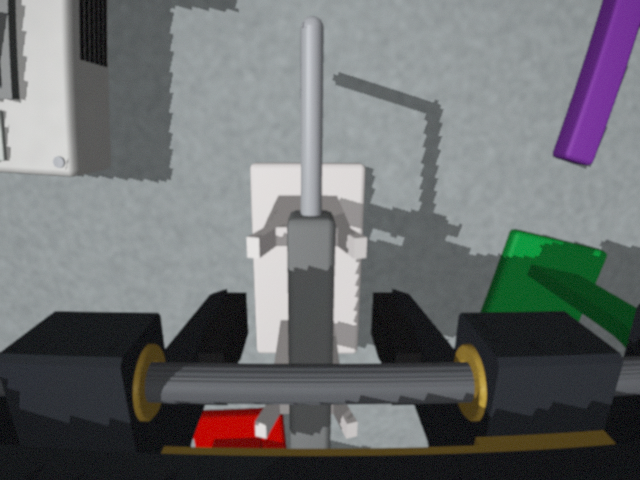

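The fingers (247 and 372) straddle the handle (288–335) evenly and the rod lies along the tool axis. Descend and grip.

>>> servo_tool(
  deltas=[
    {"dx":-0.03,"dy":0.01,"dz":0.37,"ax":0,"ay":0,"az":0,"hand":50},
    {"dx":-0.03,"dy":0.01,"dz":0.37,"ax":0,"ay":0,"az":0,"hand":50},
    {"dx":-0.03,"dy":0.01,"dz":0.37,"ax":0,"ay":0,"az":0,"hand":10},
    {"dx":-0.03,"dy":0.01,"dz":0.37,"ax":0,"ay":0,"az":0,"hand":10},
    {"dx":-0.03,"dy":0.01,"dz":0.37,"ax":0,"ay":0,"az":0,"hand":10},
    {"dx":-0.03,"dy":0.01,"dz":0.37,"ax":0,"ay":0,"az":0,"hand":10},
    {"dx":-0.03,"dy":0.01,"dz":0.37,"ax":0,"ay":0,"az":0,"hand":10},
    {"dx":-0.03,"dy":0.01,"dz":0.37,"ax":0,"ay":0,"az":0,"hand":10},
  ],
  newtons=60,
)

```text
clock: 3.18
tool_pos: [0.4793, -0.2581, 0.1105]
eef_rot: [0.989, 0.147, 0.0, 0.0]
contact_force: [-0.6, 1.1, 4.8]
opening: 0.194
```

```bash
python3 - <<'E'
from h import *
snap('wrist','w3')
s=r.get_state();print(s['clock'],s['tool_pos'],R.from_quat(s['eef_rot']).as_euler('zyx'),s['opening'],s['contact_force'])
p=s['tool_pos'];delta([p[0],p[1],.235],.292)
t=U(-.140,0);print(t);delta([t[0],t[1],.235],.211)
E
```

```text
3.225 [ 0.47935466 -0.25811991  0.11055066] [-2.94824255e-01  8.74198277e-04  3.14112857e+00] 0.19486294035969506 [-0.34422168 -0.33966255  5.67930094]
d [ 1.000e-03  1.000e-03 -2.074e+00] a [ 0.007 -0.007  0.027]
[ 0.44010492 -0.0363213   0.05      ]
d [ 0.45  -3.726 -2.076] a [ 0.006 -0.007  0.8  ]
```

View pics/w3.png

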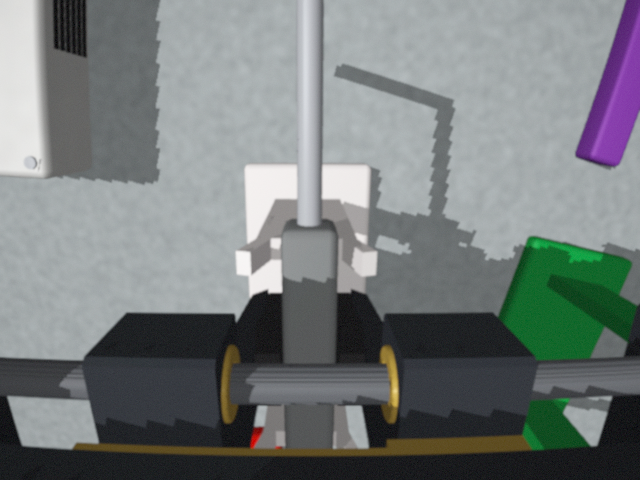

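The handle is gripped between the forks. Lift straight up, then across.

>>> servo_tool(
  deltas=[
    {"dx":0,"dy":0,"dz":-0.4,"ax":0,"ay":0,"az":0,"hand":10},
    {"dx":0,"dy":0,"dz":-1.0,"ax":0,"ay":0,"az":0,"hand":10},
    {"dx":0,"dy":0,"dz":-1.6,"ax":0,"ay":0,"az":0.1,"hand":10},
    {"dx":0.1,"dy":-0.5,"dz":-2.07,"ax":0,"ay":0,"az":0.3,"hand":10},
    {"dx":0.25,"dy":-1.3,"dz":-2.07,"ax":0,"ay":0,"az":0.5,"hand":10},
    {"dx":0.35,"dy":-2.1,"dz":-2.07,"ax":0,"ay":0,"az":0.7,"hand":10},
    {"dx":0.4,"dy":-2.9,"dz":-2.07,"ax":0,"ay":0,"az":0.8,"hand":10},
    {"dx":0.45,"dy":-3.5,"dz":-2.07,"ax":0,"ay":0,"az":0.8,"hand":10},
    {"dx":0.45,"dy":-3.73,"dz":-2.07,"ax":0,"ay":0,"az":0.8,"hand":10},
    {"dx":0.45,"dy":-3.73,"dz":-2.07,"ax":0,"ay":0,"az":0.8,"hand":10},
  ],
)

```text
clock: 4.47
tool_pos: [0.4396, -0.0359, 0.2342]
eef_rot: [0.994, 0.106, -0.0, 0.0]
contact_force: [0.4, -1.0, -1.3]
opening: 0.195
```

```bash
python3 - <<'E'
from h import *
for n in('wrist','side','scene'): snap(n,n[0]+n[1]+'4')
s=r.get_state();print(s['clock'],s['tool_pos'],R.from_quat(s['eef_rot']).as_euler('zyx'),s['opening'],s['contact_force'])
crop('si4',235,150,160,120,5,'si4c');crop('sc4',190,150,180,135,4.4,'sc4c')
E
```

```text
4.625 [ 0.44017564 -0.03764329  0.23426725] [-2.08374159e-01  3.75311108e-04  3.14064731e+00] 0.19609029778344053 [-0.07751781  0.36824546 -1.22561654]
```

View pics/wr4.png

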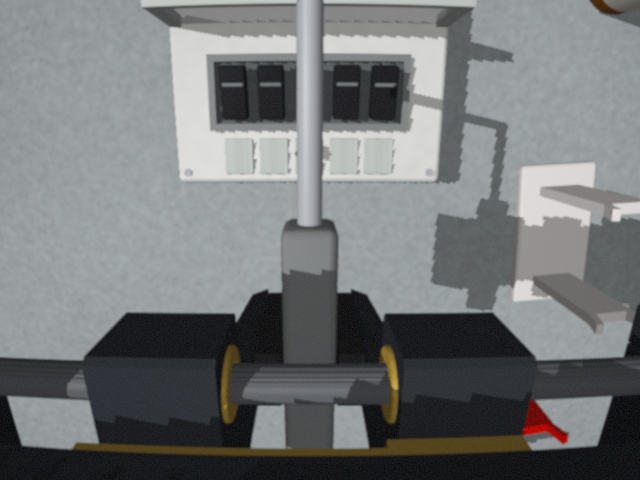

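View pics/si4c.png

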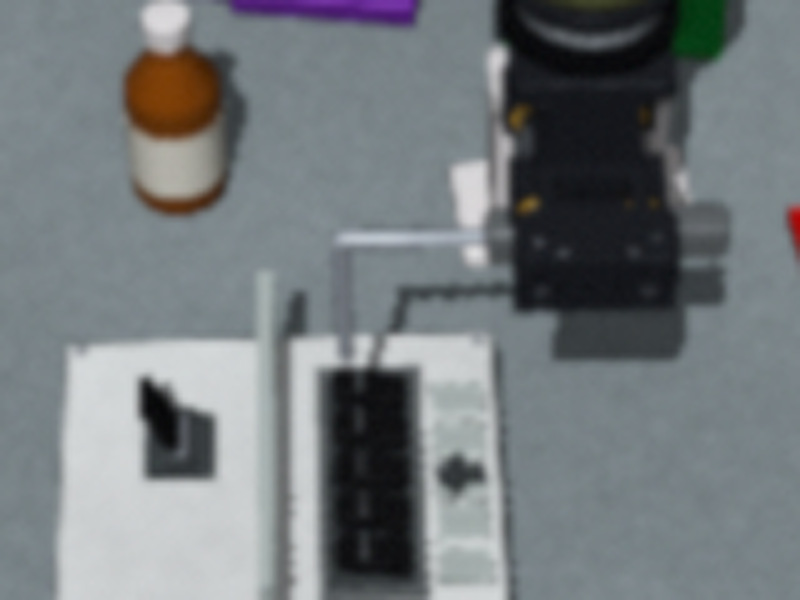

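View pics/sc4c.png

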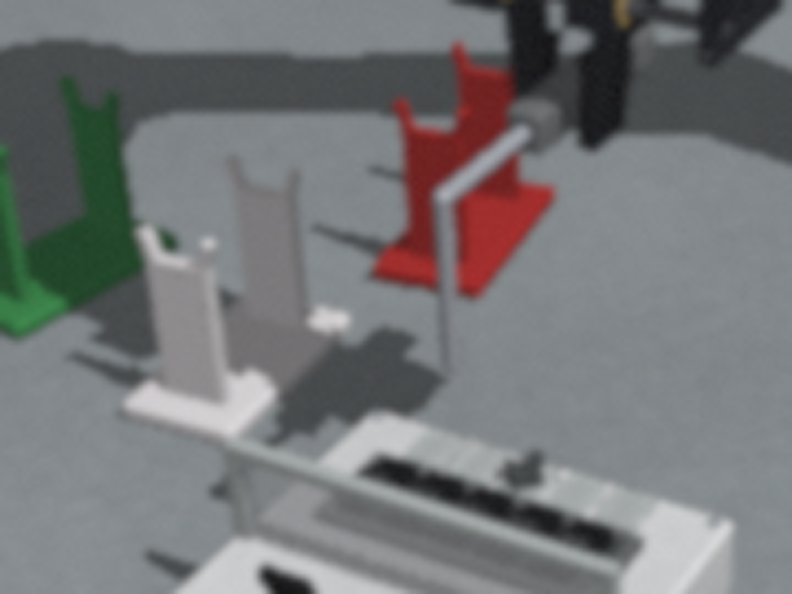

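Wrist view: rod at column 310 covers the middle rocker and arrow; screws at (188,173) and (430,173). Check unit and tip positions.

```bash
python3 - <<'E'
from h import *
f=load('wr4');S=load('si4');C=load('sc4')
a=atz(f,188,173,.05);b=atz(f,430,173,.05);print(a,b,(a+b)/2,np.arctan2(-(a-b)[0],(a-b)[1]),np.hypot(*(a-b)[:2]))
for p in[(238,156),(273,156),(344,156),(378,156)]:print('plate',atz(f,*p,.053).round(4))
for p in[(233,85),(271,85),(347,85),(384,85)]:print('rocker line',atz(f,*p,.06).round(4))
print('U screws',U(-.1+.0,.093),U(-.1,-.093),'plates',U(-.09,.052),U(-.09,-.052),'pivots',U(-.045,.052),U(-.045,-.052))
print('U lever plate',U(.05,-.0246))
z=.234-.0895
si=lambda u,v:(235+(u+.5)/5-.5,150+(v+.5)/5-.5); sc=lambda u,v:(190+(u+.5)/4.4-.5,150+(v+.5)/4.4-.5)
print('tip side',atz(S,*si(346,356),z+.001),'scene',atz(C,*sc(446,374),z+.001))
print('elbow side',atz(S,*si(340,240),z+.084),'scene',atz(C,*sc(443,195),z+.084))
c,s=np.cos(.208),np.sin(.208);print('tip exp',.4402+.108*c,-.0376+.108*s,z,'press target',U(-.032,0))
E
```

```text
[0.45654721 0.06278176 0.05      ] [ 0.49579861 -0.11770571  0.05      ] [ 0.47617291 -0.02746197  0.05      ] 0.21414003496423772 0.18470625535012022
plate [0.4773 0.0269 0.053 ]
plate [0.4828 0.0013 0.053 ]
plate [ 0.494  -0.0502  0.053 ]
plate [ 0.4995 -0.0749  0.053 ]
rocker line [0.5258 0.0377 0.06  ]
rocker line [0.5312 0.0116 0.06  ]
rocker line [ 0.5425 -0.0402  0.06  ]
rocker line [ 0.5482 -0.0655  0.06  ]
U screws [0.45974009 0.06299366 0.05      ] [ 0.49869552 -0.11888123  0.05      ] plates [0.47810526 0.02499734 0.05      ] [ 0.49988679 -0.07669615  0.05      ] pivots [0.52210724 0.03442204 0.05      ] [ 0.54388878 -0.06727144  0.05      ]
U lever plate [ 0.63104327 -0.02058253  0.05      ]
tip side [ 0.54331726 -0.01756095  0.1455    ] scene [ 0.55014358 -0.01384208  0.1455    ]
elbow side [ 0.54384051 -0.01588666  0.2285    ] scene [ 0.54389096 -0.01600812  0.2285    ]
tip exp 0.5458721548439494 -0.015297630380688598 0.14450000000000002 press target [ 0.5457097  -0.01370201  0.05      ]
```

Tip is within ~2 mm of the press target. Nudge 2 mm left, descend.

>>> servo_tool(
  deltas=[
    {"dx":0,"dy":-0.03,"dz":0.5,"ax":0,"ay":0,"az":-0.03,"hand":10},
    {"dx":0,"dy":-0.03,"dz":1.0,"ax":0,"ay":0,"az":-0.03,"hand":10},
    {"dx":0,"dy":-0.03,"dz":1.15,"ax":0,"ay":0,"az":-0.03,"hand":10},
    {"dx":0,"dy":-0.03,"dz":1.15,"ax":0,"ay":0,"az":-0.03,"hand":10},
    {"dx":0,"dy":-0.03,"dz":1.15,"ax":0,"ay":0,"az":-0.03,"hand":10},
  ],
)

```text
clock: 5.25
tool_pos: [0.4401, -0.0346, 0.1661]
eef_rot: [0.994, 0.107, 0.001, 0.0]
contact_force: [-0.4, 0.5, -1.6]
opening: 0.197
```

```bash
python3 - <<'E'
from h import *
for n in('side','scene'): snap(n,n[0]+n[1]+'5')
s=r.get_state();print(s['clock'],s['tool_pos'],s['contact_force'],'tip z',s['tool_pos'][2]-.0895)
p=np.hstack([cv2.resize(load('si5')['p'][195:265,275:355],None,fx=5,fy=5,interpolation=2),cv2.resize(load('sc5')['p'][220:290,245:325],None,fx=5,fy=5,interpolation=2)]);cv2.imwrite('pics/m5.png',p[:,:,::-1])
E
```

```text
5.35 [ 0.44002088 -0.0343734   0.16613626] [-0.56642756 -0.26361194 -0.31802649] tip z 0.07663625835745869
```

View pics/m5.png

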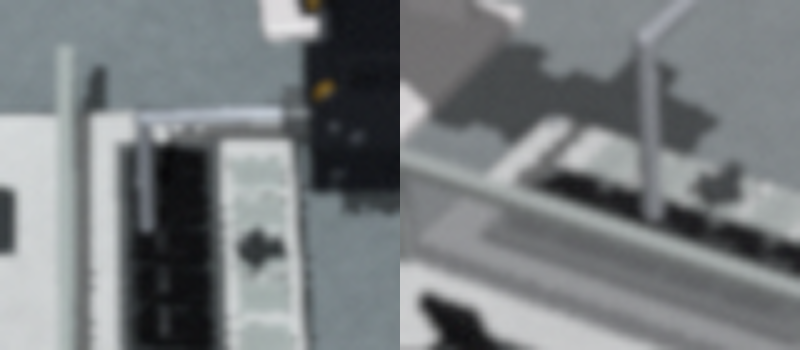

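The tip hangs over the middle rocker's far half (left crop (148,230), right (653,218)). Descend in small steps watching force.

>>> servo_tool(
  deltas=[
    {"dx":0,"dy":0,"dz":0.05,"ax":0,"ay":0,"az":0,"hand":10},
    {"dx":0,"dy":0,"dz":0.1,"ax":0,"ay":0,"az":0,"hand":10},
    {"dx":0,"dy":0,"dz":0.15,"ax":0,"ay":0,"az":0,"hand":10},
    {"dx":0,"dy":0,"dz":0.18,"ax":0,"ay":0,"az":0,"hand":10},
  ],
)

```text
clock: 5.85
tool_pos: [0.4394, -0.0343, 0.1544]
eef_rot: [0.994, 0.107, -0.0, 0.0]
contact_force: [-0.5, -0.8, 2.1]
opening: 0.2
```

>>> servo_tool(
  deltas=[
    {"dx":0,"dy":0,"dz":0.04,"ax":0,"ay":0,"az":0,"hand":10},
    {"dx":0,"dy":0,"dz":0.07,"ax":0,"ay":0,"az":0,"hand":10},
    {"dx":0,"dy":0,"dz":0.07,"ax":0,"ay":0,"az":0,"hand":10},
  ],
)

```text
clock: 6.22
tool_pos: [0.4402, -0.0341, 0.1503]
eef_rot: [0.994, 0.107, 0.001, 0.0]
contact_force: [0.6, -0.2, 0.4]
opening: 0.194
```

>>> servo_tool(
  deltas=[
    {"dx":0,"dy":0,"dz":0.04,"ax":0,"ay":0,"az":0,"hand":10},
    {"dx":0,"dy":0,"dz":0.04,"ax":0,"ay":0,"az":0,"hand":10},
  ],
)

```text
clock: 6.48
tool_pos: [0.4395, -0.0343, 0.1479]
eef_rot: [0.994, 0.107, 0.0, 0.0]
contact_force: [-1.1, -0.3, 3.6]
opening: 0.194
```

```bash
python3 - <<'E'
from h import *
for n in('wrist','side','scene'): snap(n,n[0]+n[1]+'6')
s=r.get_state();print(s['clock'],s['tool_pos'],s['contact_force'],s['moment'],s['opening'])
p=np.hstack([cv2.resize(load('si6')['p'][195:265,275:355],None,fx=5,fy=5,interpolation=2),cv2.resize(load('sc6')['p'][220:290,245:325],None,fx=5,fy=5,interpolation=2)]);cv2.imwrite('pics/m6.png',p[:,:,::-1])
E
```

```text
6.625 [ 0.43955092 -0.03421877  0.14802377] [ 0.09240434 -0.1024816   3.1645128 ] [ 0.07441029 -0.40606413  0.02293985] 0.19529057111622267
```

View pics/m6.png

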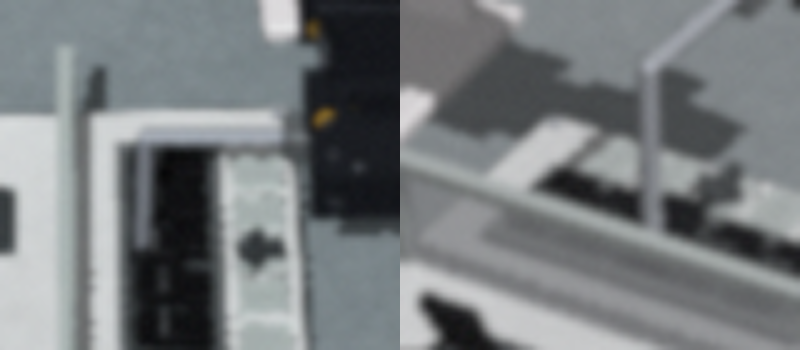

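View pics/wr6.png

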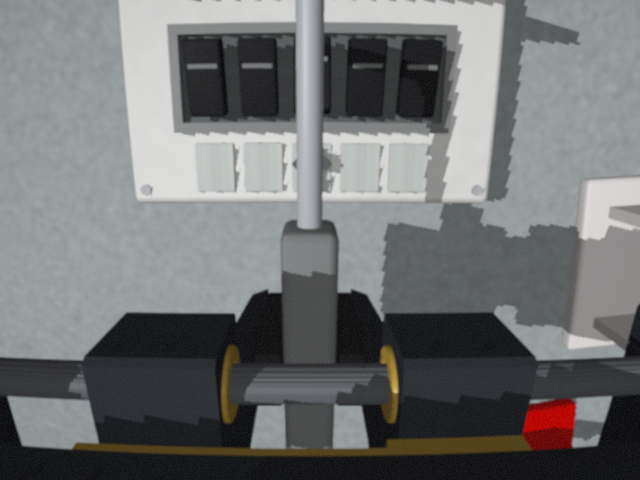

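Force about 4 N; continue until a clear stop.

>>> servo_tool(
  deltas=[
    {"dx":0,"dy":0,"dz":0.03,"ax":0,"ay":0,"az":0,"hand":10},
    {"dx":0,"dy":0,"dz":0.03,"ax":0,"ay":0,"az":0,"hand":10},
  ],
)

```text
clock: 6.88
tool_pos: [0.4394, -0.0343, 0.146]
eef_rot: [0.994, 0.107, -0.0, 0.0]
contact_force: [-0.2, 0.0, 3.7]
opening: 0.198
```

>>> servo_tool(
  deltas=[
    {"dx":0,"dy":0,"dz":0.03,"ax":0,"ay":0,"az":0,"hand":10},
    {"dx":0,"dy":0,"dz":0.03,"ax":0,"ay":0,"az":0,"hand":10},
  ],
)

```text
clock: 7.12
tool_pos: [0.4393, -0.0343, 0.1442]
eef_rot: [0.994, 0.107, -0.0, 0.0]
contact_force: [-0.3, 0.2, 3.5]
opening: 0.193
```

```bash
python3 - <<'E'
from h import *
s=r.get_state();print(s['clock'],s['tool_pos'],s['contact_force'],s['moment'],s['opening'])
E
```

```text
7.125 [ 0.43929158 -0.03426491  0.14418216] [-0.27486942  0.2097288   3.5277857 ] [ 0.07571317 -0.17986401 -0.05114522] 0.19303265866291558
```

Force flat at ~4.5 N over 10 mm — more than the rocker's travel, so perhaps the probe is turning in the grip. Look.

```bash
python3 - <<'E'
from h import *
for n in('wrist','side','scene'): snap(n,n[0]+n[1]+'7')
p=np.hstack([cv2.resize(load('si7')['p'][195:265,275:355],None,fx=5,fy=5,interpolation=2),cv2.resize(load('sc7')['p'][200:270,245:325],None,fx=5,fy=5,interpolation=2)]);cv2.imwrite('pics/m7.png',p[:,:,::-1])
E
```

```text
(no output)
```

View pics/m7.png

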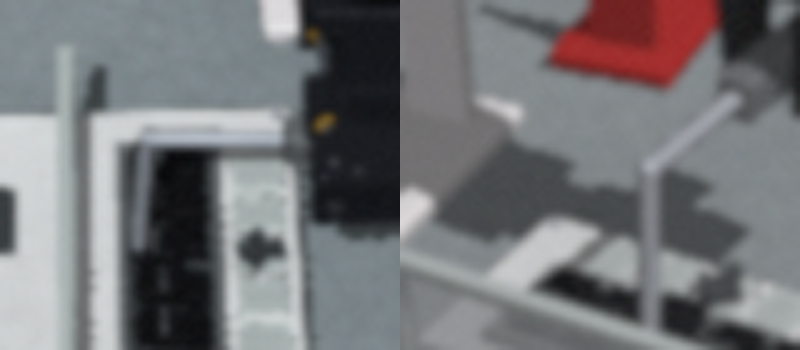

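View pics/wr7.png

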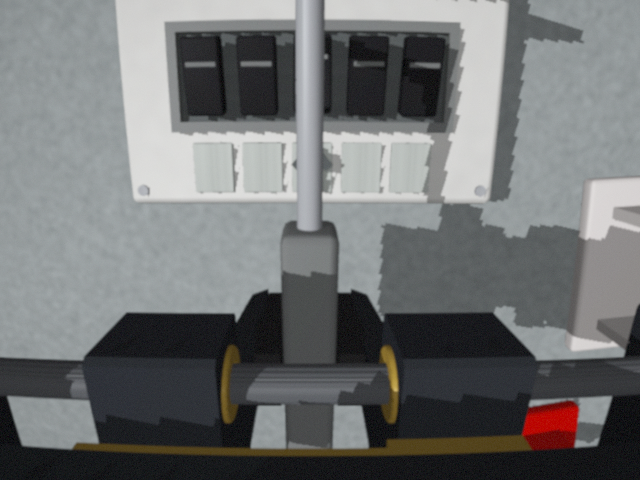

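The tip stopped going down between pictures 6 and 7 while the leg tilted (crop elbow (148,140), tip (138,248)): the rocker is against its stop and the probe slips slightly in pitch. Raise and check the rocker.

```bash
python3 - <<'E'
from h import *
# lift to tip z>=.125 and back off so rod doesn't hide rocker
s=r.get_state();p=s['tool_pos'];delta([p[0],p[1],.235],.211)
t=U(.088-.108,-.024);print(t);delta([t[0],t[1],.235],.211)
E
```

```text
d [-0.     0.    -1.512] a [0.001 0.002 0.03 ]
[ 0.56247007 -0.03465648  0.05      ]
d [ 2.003  0.443 -1.512] a [0.001 0.002 0.03 ]
```

>>> servo_tool(
  deltas=[
    {"dx":0,"dy":0,"dz":-0.25,"ax":0,"ay":0,"az":0,"hand":10},
    {"dx":0,"dy":0,"dz":-0.9,"ax":0,"ay":0,"az":0,"hand":10},
    {"dx":0,"dy":0,"dz":-1.5,"ax":0,"ay":0,"az":0,"hand":10},
    {"dx":0,"dy":0.4,"dz":-1.5,"ax":0,"ay":0,"az":0,"hand":10},
    {"dx":0,"dy":0.4,"dz":-1.5,"ax":0,"ay":0,"az":0,"hand":10},
    {"dx":0,"dy":0.4,"dz":-1.5,"ax":0,"ay":0,"az":0,"hand":10},
  ],
)

```text
clock: 8.02
tool_pos: [0.4438, -0.057, 0.2337]
eef_rot: [0.994, 0.107, -0.001, -0.0]
contact_force: [-0.2, 0.8, -0.7]
opening: 0.195
```

```bash
python3 - <<'E'
from h import *
for n in('wrist','side','scene'): snap(n,n[0]+n[1]+'8')
s=r.get_state();print(s['clock'],s['tool_pos'],R.from_quat(s['eef_rot']).as_euler('zyx'),s['contact_force'])
crop('wr8',180,30,260,170,3,'wr8c')
p=np.hstack([cv2.resize(load('si8')['p'][165:265,275:355],None,fx=5,fy=5,interpolation=2),cv2.resize(load('sc8')['p'][180:280,235:315],None,fx=5,fy=5,interpolation=2)]);cv2.imwrite('pics/m8.png',p[:,:,::-1])
E
```

```text
8.175 [ 0.44407075 -0.05684738  0.23381156] [-2.15533203e-01 -1.49941866e-03 -3.14116747e+00] [-0.16475683  0.03901632 -0.82789827]
```

View pics/wr8c.png

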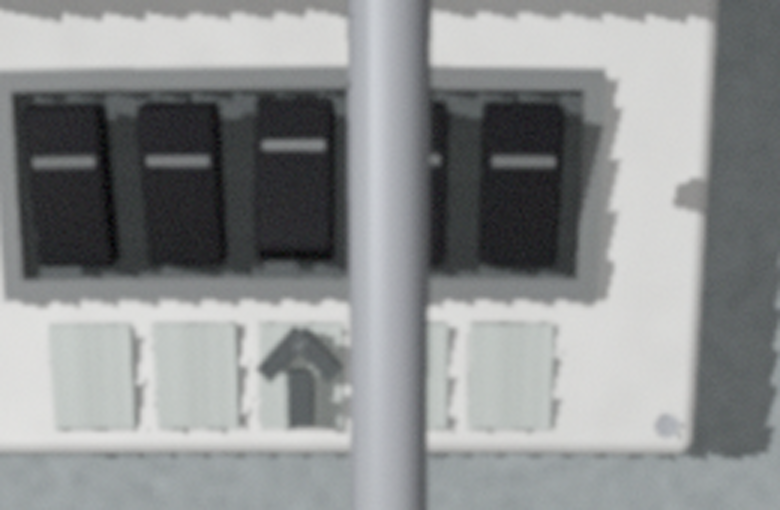

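View pics/m8.png

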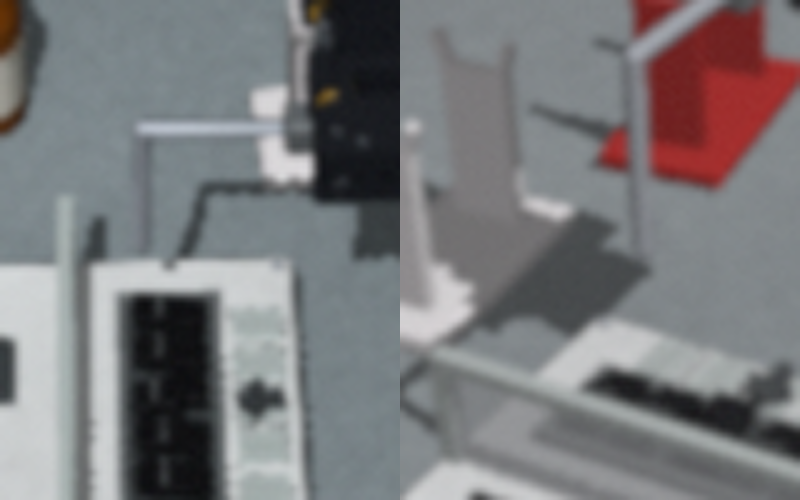

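Rocker 2's line sits at (293,145) against ~161 for the others: it has tilted. Measure the tilt from depth.

```bash
python3 - <<'E'
from h import *
f=load('wr8')
c,s=np.cos(UY),np.sin(UY)
for name,uc in(('4',65),('3',180),('2',295),('0',522)):
    X=[]
    for v in range(108,258,3):
        for du in(-18,-9,0,9,18):
            u,w=180+(uc+du)/3,30+v/3
            P=atd(f,u,w,0)
            if P is not None:
                d=P[:2]-UC;X.append([c*d[0]+s*d[1],P[2]-.05])
    X=np.array(X)
    # fit with kink at pivot
    near=X[:,0]<-.047;far=X[:,0]>-.043
    print(name,'near',np.polyfit(*X[near].T,1).round(3),'far',np.polyfit(*X[far].T,1).round(3),'z@near-58',X[abs(X[:,0]+.058)<.002,1].mean().round(4),'z@-32',X[abs(X[:,0]+.032)<.002,1].mean().round(4),X[:,0].min().round(4),X[:,0].max().round(4))
E
```

```text
4 near [0.211 0.027] far [0.126 0.024] z@near-58 0.0142 z@-32 0.0195 -0.0618 -0.0298
3 near [0.178 0.025] far [0.205 0.027] z@near-58 0.0142 z@-32 0.02 -0.0619 -0.0303
2 near [-0.174  0.01 ] far [-0.272  0.005] z@near-58 0.0202 z@-32 0.0135 -0.0621 -0.0292
0 near [0.216 0.027] far [0.151 0.025] z@near-58 0.0143 z@-32 0.02 -0.0616 -0.0299
```

Rocker 2 far end is 6.5 mm lower than the others (0.0135 vs 0.020), mirror-image slope: fully on; others unchanged. Now measure the probe's tilt in hand.

```bash
python3 - <<'E'
from h import *
for t in('wr4','wr8'):
    f=load(t);c,s=np.cos(.2115),np.sin(.2115);tp=[.4402,-.0376,.2342] if t=='wr4' else [.4441,-.0568,.2338]
    X=[]
    for v in range(5,215,5):
        P=max((atd(f,u,v,0) for u in(307,308,309,310,311,312,313)),key=lambda q:q[2]);d=P-tp;X.append([c*d[0]+s*d[1],d[2]])
    X=np.array(X);print(t,'rod',np.polyfit(*X.T,1).round(4),X[0],X[-1])
    X=[]
    for v in range(235,330,5):
        for u in(300,310,320):
            P=atd(f,u,v,0);d=P-tp;X.append([c*d[0]+s*d[1],d[2]])
    X=np.array(X);print('handle',np.polyfit(*X.T,1).round(4))
S=load('si8');C=load('sc8')
si=lambda u,v:(275+(u+.5)/5-.5,165+(v+.5)/5-.5); sc=lambda u,v:(235+(u-400+.5)/5-.5,180+(v+.5)/5-.5)
def tri(a,b):
    o1,d1=ray(S,*a);o2,d2=ray(C,*b);d1/=np.linalg.norm(d1);d2/=np.linalg.norm(d2)
    A=np.stack([d1,-d2],1);l=np.linalg.lstsq(A,o2-o1,rcond=None)[0];p,q=o1+d1*l[0],o2+d2*l[1];return (p+q)/2,np.linalg.norm(p-q)
e,t=tri(si(143,131),sc(634,56)),tri(si(145,256),sc(642,262));print(e,t)
d=t[0]-np.array([.4441,-.0568,.2338]);print('tip in tool: fwd',c*d[0]+s*d[1],'left',-s*d[0]+c*d[1],'z',d[2])
E
```

```text
Traceback (most recent call last):
TypeError: 'NoneType' object is not subscriptable
```

```bash
python3 - <<'E'
from h import *
c,s=np.cos(.2115),np.sin(.2115)
for t in('wr4','wr8'):
    f=load(t);tp=[.4402,-.0376,.2342] if t=='wr4' else [.4441,-.0568,.2338]
    for nm,vs,us in(('rod',range(6,215,4),(309,310,311)),('handle',range(235,330,5),(300,310,320))):
        X=[]
        for v in vs:
            for u in us:
                P=atd(f,u,v,0)
                if P is not None: d=P-tp;X.append([c*d[0]+s*d[1],d[2]])
        X=np.array(X);X=X[X[:,1]>-.06]; print(t,nm,len(X),np.polyfit(*X.T,1).round(4),X[:,0].min().round(3),X[:,0].max().round(3))
S=load('si8');C=load('sc8')
si=lambda u,v:(275+(u+.5)/5-.5,165+(v+.5)/5-.5); sc=lambda u,v:(235+(u-400+.5)/5-.5,180+(v+.5)/5-.5)
def tri(a,b):
    o1,d1=ray(S,*a);o2,d2=ray(C,*b);d1/=np.linalg.norm(d1);d2/=np.linalg.norm(d2)
    A=np.stack([d1,-d2],1);l=np.linalg.lstsq(A,o2-o1,rcond=None)[0];p,q=o1+d1*l[0],o2+d2*l[1];return (p+q)/2,np.linalg.norm(p-q)
e,t=tri(si(143,131),sc(634,56)),tri(si(145,256),sc(642,262));print(e,t)
d=t[0]-np.array([.4441,-.0568,.2338]);print('tip in tool: fwd',c*d[0]+s*d[1],'left',-s*d[0]+c*d[1],'z',d[2])
E
```

```text
wr4 rod 157 [-0.0036 -0.0016] 0.044 0.104
wr4 handle 57 [-0.0323  0.0051] 0.009 0.039
wr8 rod 159 [ 0.0244 -0.0016] 0.044 0.103
wr8 handle 56 [0.0264 0.0042] 0.009 0.039
(array([ 0.54635976, -0.0359285 ,  0.22915142]), np.float64(0.00023735100013209842)) (array([ 0.54780808, -0.03741845,  0.14018057]), np.float64(0.0002747641522637174))
tip in tool: fwd 0.1054658681742451 left -0.002821422963643152 z -0.09361942510770521
```

Tilt ≈ +0.027 rad (front up): small. Now over the guard, behind the lever.

```bash
python3 - <<'E'
from h import *
t=U(.088-.110,-.0245);print(t);delta([t[0],t[1],.240],.211)
E
```

```text
[ 0.56061914 -0.03556427  0.05      ]
d [ 1.973  0.069 -0.106] a [-0.007  0.013  0.043]
```

>>> servo_tool(
  deltas=[
    {"dx":0.3,"dy":0.02,"dz":-0.1,"ax":0,"ay":0,"az":0.04,"hand":10},
    {"dx":0.9,"dy":0.05,"dz":-0.1,"ax":0,"ay":0,"az":0.04,"hand":10},
    {"dx":1.5,"dy":0.07,"dz":-0.1,"ax":0,"ay":0,"az":0.04,"hand":10},
    {"dx":1.9,"dy":0.07,"dz":-0.1,"ax":0,"ay":0,"az":0.04,"hand":10},
    {"dx":1.97,"dy":0.07,"dz":-0.1,"ax":0,"ay":0,"az":0.04,"hand":10},
    {"dx":1.97,"dy":0.07,"dz":-0.1,"ax":0,"ay":0,"az":0.04,"hand":10},
  ],
)

```text
clock: 8.93
tool_pos: [0.5598, -0.0365, 0.2398]
eef_rot: [0.994, 0.105, -0.001, -0.0]
contact_force: [-0.7, 0.3, -1.2]
opening: 0.192
```

```bash
python3 - <<'E'
from h import *
for n in('wrist','side','scene'): snap(n,n[0]+n[1]+'9')
s=r.get_state();print(s['clock'],s['tool_pos'],R.from_quat(s['eef_rot']).as_euler('zyx'),s['contact_force'])
p=np.hstack([cv2.resize(load('si9')['p'][165:265,235:315],None,fx=5,fy=5,interpolation=2),cv2.resize(load('sc9')['p'][210:310,225:305],None,fx=5,fy=5,interpolation=2)]);cv2.imwrite('pics/m9.png',p[:,:,::-1])
E
```

```text
9.075 [ 0.55966857 -0.03702484  0.24024215] [-2.09615074e-01 -1.45305823e-03  3.14120542e+00] [ 0.02297591 -0.46954366 -2.06463712]
```

View pics/wr9.png

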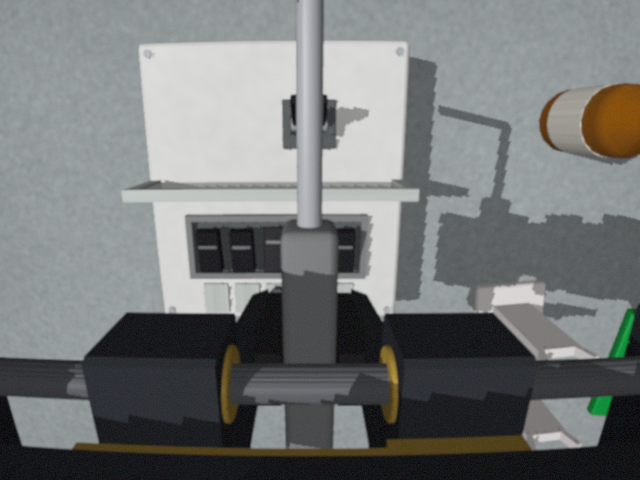

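View pics/m9.png

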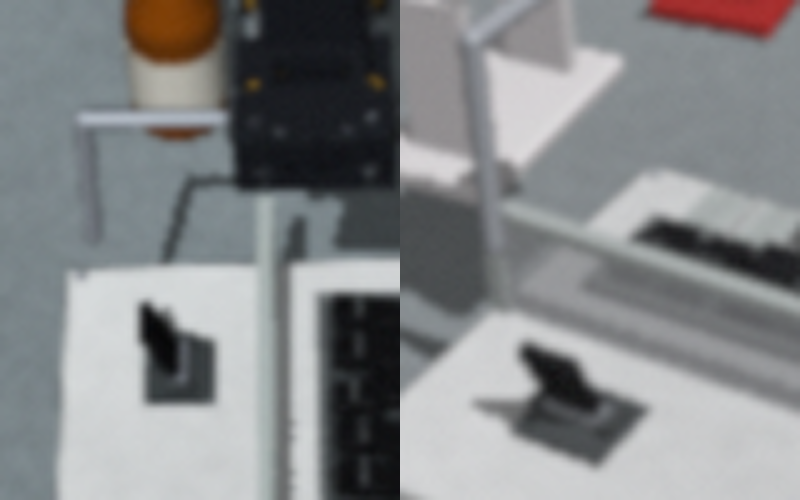

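```bash
python3 - <<'E'
from h import *
f=load('wr9');c,s=np.cos(UY),np.sin(UY)
def un(P):d=P[:2]-UC;return (c*d[0]+s*d[1],-s*d[0]+c*d[1])
print('plate corners',[np.round(un(atz(f,*p,.054)),4) for p in[(283,98),(337,98),(337,149),(282,147)]])
print('screws',[np.round(un(atz(f,*p,.05)),4) for p in[(148,54),(400,50)]])
print('tip of lever',[np.round(un(atz(f,*p,.093)),4) for p in[(292,96),(326,96)]])
tp=np.array(r.get_state()['tool_pos']);t=tp[:2]+.110*np.array([np.cos(.21),np.sin(.21)]);print('probe tip',un(t))
si=lambda u,v:(235+(u+.5)/5-.5,165+(v+.5)/5-.5)
S=load('si9');print('tip side',un(atz(S,*si(94,240),tp[2]-.087)),'scene',un(atz(load('sc9'),225+(504-400+.5)/5-.5,210+(302+.5)/5-.5,tp[2]-.087)))
EOF=0
E
```

```text
plate corners [array([ 0.0682, -0.0056]), array([ 0.0683, -0.045 ]), array([ 0.0316, -0.0456]), array([ 0.033 , -0.0043])]
screws [array([0.1009, 0.0934]), array([ 0.1026, -0.0904])]
tip of lever [array([ 0.0668, -0.0138]), array([ 0.0669, -0.0354])]
probe tip (np.float64(0.08676455681649922), np.float64(-0.02583908855491155))
tip side (np.float64(0.08423078984121783), np.float64(-0.026727370705498688)) scene (np.float64(0.10765849106458991), np.float64(-0.005922247424929996))
```

```bash
python3 - <<'E'
from h import *
for t,o,off in(('si9',(235,165),0),('sc9',(225,210),400)):
    f=load(t)
    for z in(.145,.153,.16):
        P=U(.0868,-.0258);P[2]=z;q=proj(f,P);print(t,z,(q[0]-o[0]+.5)*5+off,(q[1]-o[1]+.5)*5)
E
```

```text
si9 0.145 90.56225201920199 253.44193455046067
si9 0.153 89.08812575447627 242.46308486048648
si9 0.16 87.78870788475984 232.7797960536654
sc9 0.145 496.284262314895 271.64935299427043
sc9 0.153 493.79210296038605 252.99794117203618
sc9 0.16 491.5877181525934 236.49944134937925
```

The scene mismatch is the guard's end post merging with the leg; side view agrees. Lever lies centred at y≈−25 mm, as the tip. Lower behind it.

>>> servo_tool(
  deltas=[
    {"dx":0.02,"dy":0,"dz":0.4,"ax":0,"ay":0,"az":0,"hand":10},
    {"dx":0.02,"dy":0,"dz":0.9,"ax":0,"ay":0,"az":0,"hand":10},
    {"dx":0.02,"dy":0,"dz":1.17,"ax":0,"ay":0,"az":0,"hand":10},
    {"dx":0.02,"dy":0,"dz":1.17,"ax":0,"ay":0,"az":0,"hand":10},
    {"dx":0.02,"dy":0,"dz":1.17,"ax":0,"ay":0,"az":0,"hand":10},
  ],
)

```text
clock: 9.7
tool_pos: [0.5626, -0.0365, 0.171]
eef_rot: [0.995, 0.105, 0.001, 0.0]
contact_force: [-0.1, 0.6, -1.0]
opening: 0.192
```

```bash
cat > look.py <<'E'
from h import *
import sys
k=sys.argv[1]
for n in('side','scene'): snap(n,n[:2]+k)
s=r.get_state();print(s['clock'],s['tool_pos'],R.from_quat(s['eef_rot']).as_euler('zyx'),s['contact_force'],s['moment'])
p=np.hstack([cv2.resize(load('si'+k)['p'][185:265,235:315],None,fx=5,fy=5,interpolation=2),cv2.resize(load('sc'+k)['p'][230:310,225:305],None,fx=5,fy=5,interpolation=2)]);cv2.imwrite(f'pics/m{k}.png',p[:,:,::-1])
E
python3 look.py 10
```

```text
9.8 [ 0.56277551 -0.03647739  0.17116779] [-2.09956238e-01  2.08261885e-03  3.14146178e+00] [ 1.31622906  0.139256   -2.13072067] [ 0.03249729 -0.00994515  0.00856014]
```

View pics/m10.png

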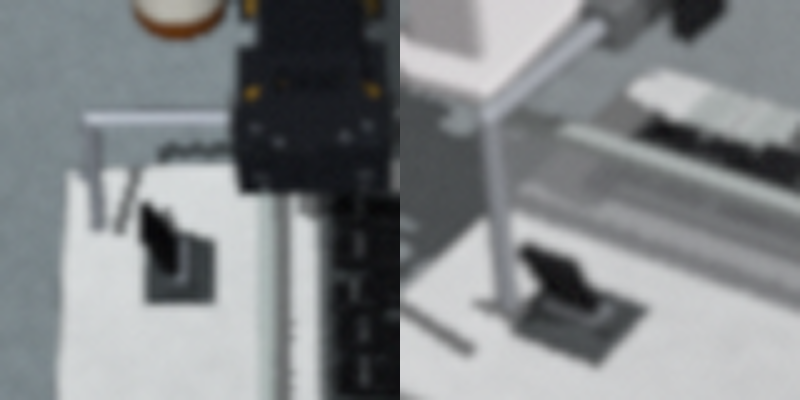

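The leg tip stands behind the lever (right crop tip (508,300), lever (550,270)). Lower 4 mm more and pull towards the robot.

>>> servo_tool(
  deltas=[
    {"dx":-0.1,"dy":0,"dz":0.07,"ax":0,"ay":0,"az":0,"hand":10},
    {"dx":-0.2,"dy":0,"dz":0.07,"ax":0,"ay":0,"az":0,"hand":10},
    {"dx":-0.3,"dy":0,"dz":0.07,"ax":0,"ay":0,"az":0,"hand":10},
    {"dx":-0.38,"dy":0,"dz":0.07,"ax":0,"ay":0,"az":0,"hand":10},
    {"dx":-0.46,"dy":0,"dz":0.07,"ax":0,"ay":0,"az":0,"hand":10},
  ],
)

```text
clock: 10.42
tool_pos: [0.5358, -0.0421, 0.1664]
eef_rot: [0.994, 0.105, 0.001, 0.0]
contact_force: [1.8, 0.7, -0.6]
opening: 0.193
```

```bash
python3 look.py 11
```

```text
10.525 [ 0.53488565 -0.0422952   0.16616515] [-2.09864729e-01  2.98589672e-04  3.14145073e+00] [ 0.61305829  0.826628   -0.20496471] [ 0.07971998 -0.42599582 -0.00420342]
```

View pics/m11.png

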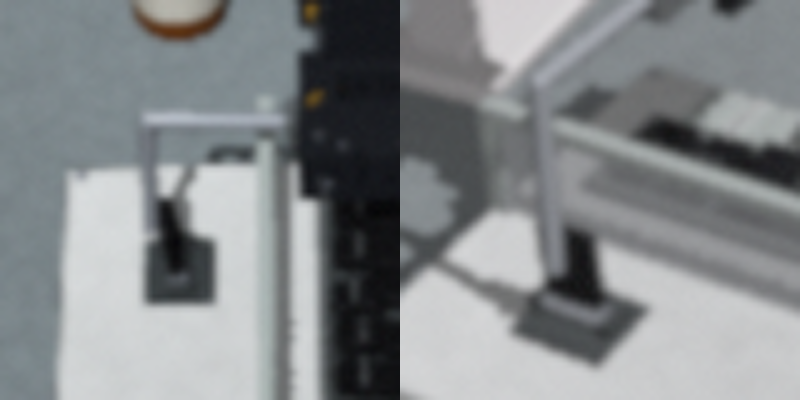

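The lever is moving with the leg (about upright), force small. Continue pulling.

>>> servo_tool(
  deltas=[
    {"dx":-0.08,"dy":0,"dz":0,"ax":0,"ay":0,"az":0,"hand":10},
    {"dx":-0.16,"dy":0,"dz":0,"ax":0,"ay":0,"az":0,"hand":10},
    {"dx":-0.24,"dy":0,"dz":0,"ax":0,"ay":0,"az":0,"hand":10},
    {"dx":-0.24,"dy":0,"dz":0,"ax":0,"ay":0,"az":0,"hand":10},
  ],
)

```text
clock: 11.02
tool_pos: [0.5201, -0.0454, 0.1658]
eef_rot: [0.995, 0.105, -0.001, 0.0]
contact_force: [1.5, 0.6, -0.7]
opening: 0.2
```

```bash
python3 look.py 12
```

```text
11.125 [ 0.52047342 -0.04525173  0.16587439] [-2.09931300e-01 -1.09833013e-03  3.14142432e+00] [ 0.07265186 -0.46774352 -0.95803807] [ 0.07007889 -0.29141191 -0.03624401]
```

View pics/m12.png

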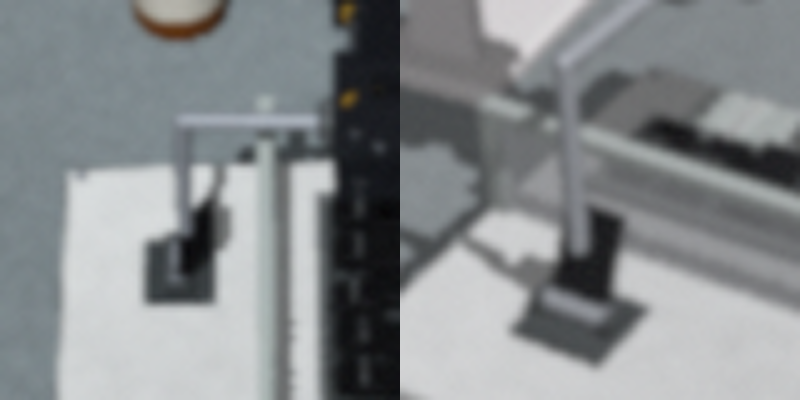

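>>> servo_tool(
  deltas=[
    {"dx":-0.05,"dy":0,"dz":0,"ax":0,"ay":0,"az":0,"hand":10},
    {"dx":-0.08,"dy":0,"dz":0,"ax":0,"ay":0,"az":0,"hand":10},
    {"dx":-0.08,"dy":0,"dz":0,"ax":0,"ay":0,"az":0,"hand":10},
  ],
)

```text
clock: 11.5
tool_pos: [0.5171, -0.046, 0.1662]
eef_rot: [0.994, 0.105, 0.001, 0.0]
contact_force: [3.9, 1.2, 0.2]
opening: 0.194
```

```bash
python3 look.py 13
```

```text
11.6 [ 0.51702492 -0.04603147  0.16616047] [-2.10205463e-01  1.56194562e-03 -3.14152186e+00] [ 2.66197006  0.47532763 -0.43782654] [ 0.26656113 -1.07386572  0.01619788]
```

View pics/m13.png

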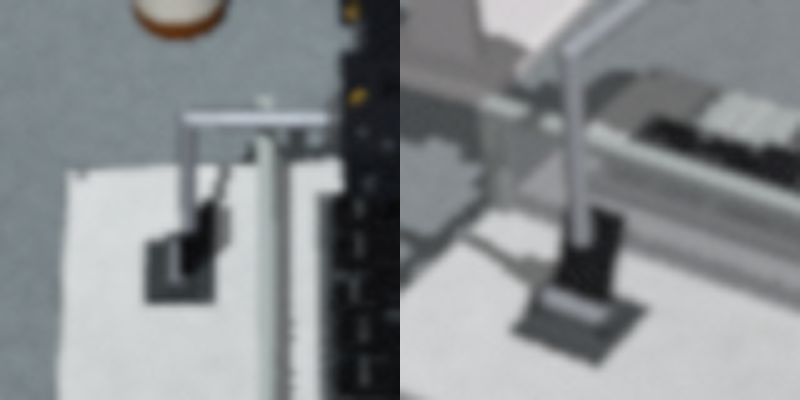

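>>> servo_tool(
  deltas=[
    {"dx":-0.05,"dy":0,"dz":0,"ax":0,"ay":0,"az":0,"hand":10},
    {"dx":-0.05,"dy":0,"dz":0,"ax":0,"ay":0,"az":0,"hand":10},
  ],
)

```text
clock: 11.85
tool_pos: [0.5145, -0.0466, 0.1663]
eef_rot: [0.994, 0.105, 0.001, 0.0]
contact_force: [4.1, 1.1, 0.3]
opening: 0.194
```

```bash
python3 look.py 14
```

```text
11.95 [ 0.51424225 -0.046677    0.16623401] [-2.10113318e-01  1.99332453e-03 -3.14151870e+00] [4.35287708 0.92808295 1.3120347 ] [ 0.35217613 -1.43537265  0.03357697]
```

View pics/m14.png

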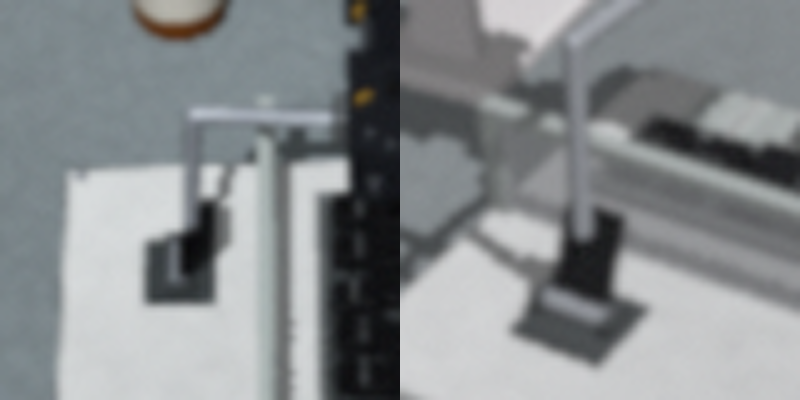

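The lever stays put against its stop while the force holds ~4 N. Back off, lift over the guard and verify.

>>> servo_tool(
  deltas=[
    {"dx":0.12,"dy":0,"dz":0,"ax":0,"ay":0,"az":0,"hand":10},
    {"dx":0.18,"dy":0,"dz":-0.3,"ax":0,"ay":0,"az":0,"hand":10},
    {"dx":0.18,"dy":0,"dz":-0.9,"ax":0,"ay":0,"az":0,"hand":10},
    {"dx":0.1,"dy":0,"dz":-1.4,"ax":0,"ay":0,"az":0,"hand":10},
    {"dx":0,"dy":0.7,"dz":-1.5,"ax":0,"ay":0,"az":0,"hand":10},
    {"dx":0,"dy":1.0,"dz":-1.5,"ax":0,"ay":0,"az":0,"hand":10},
    {"dx":0,"dy":1.0,"dz":-1.5,"ax":0,"ay":0,"az":0,"hand":10},
    {"dx":0,"dy":1.0,"dz":-1.5,"ax":0,"ay":0,"az":0,"hand":10},
  ],
)

```text
clock: 12.95
tool_pos: [0.525, -0.1037, 0.2549]
eef_rot: [0.994, 0.106, -0.001, -0.001]
contact_force: [-0.3, 0.5, 0.6]
opening: 0.197
```

```bash
python3 look.py 15; python3 - <<'E'
from h import *
st=r.get_state();snap('wrist','wr15');f=load('wr15');tp=st['tool_pos'];c,s=np.cos(.2101),np.sin(.2101)
for nm,vs,us in(('rod',range(6,210,4),(309,310,311)),('handle',range(240,330,5),(300,310,320))):
    X=[]
    for v in vs:
        for u in us:
            P=atd(f,u,v,0)
            if P is not None: d=P-tp;X.append([c*d[0]+s*d[1],d[2],-s*d[0]+c*d[1]])
    X=np.array(X);X=X[X[:,1]>-.05]; print(nm,len(X),np.polyfit(X[:,0],X[:,1],1).round(4),X[:,0].min().round(3),X[:,0].max().round(3))
# lever tilt by depth from the wrist
E
```

```text
13.05 [ 0.52545425 -0.10369193  0.25531119] [-2.12328190e-01 -1.83542912e-03 -3.14038000e+00] [-0.25535871  0.23051963 -1.97697144] [ 0.02735693 -0.03171298 -0.01362091]
rod 153 [ 0.0384 -0.0018] 0.047 0.103
handle 52 [0.0498 0.004 ] 0.009 0.038
```

View pics/m15.png

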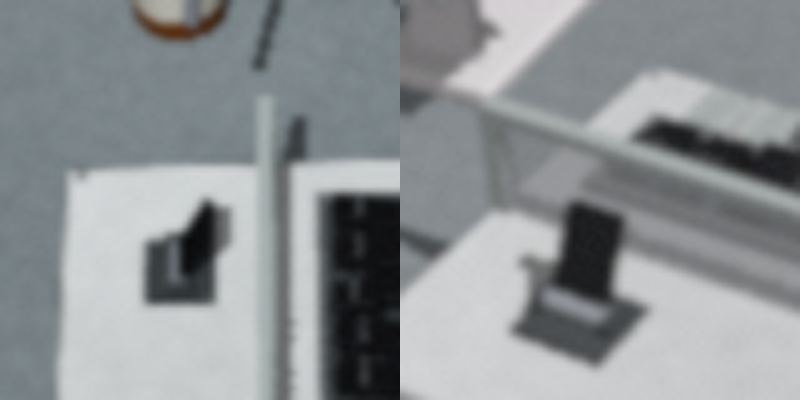

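View pics/wr15.png

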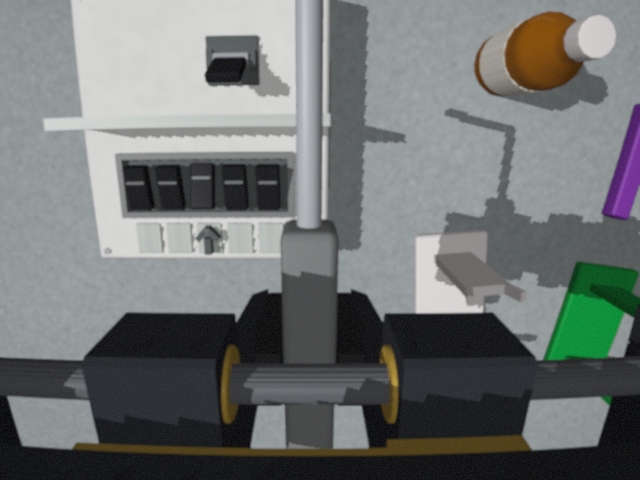

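Lever now leans towards the robot (side crop base (185,270), tip (208,205)). Check its angle against prediction.

```bash
python3 - <<'E'
from h import *
S=load('si15');C=load('sc15');W=load('wr15')
for ang in(.6,.75,.9,1.0):
    th=ang-.45; o=[]
    for f,org,off in((S,(235,185),0),(C,(225,230),400)):
        for yy in(-.013,-.037):
            P=U(.05-.04*np.sin(th),yy,.008+.04*np.cos(th));q=proj(f,P);o.append((int((q[0]-org[0]+.5)*5+off),int((q[1]-org[1]+.5)*5)))
    q=proj(W,U(.05-.04*np.sin(th),-.025,.008+.04*np.cos(th)));print(ang,o,q.round(1))
E
python3 - <<'E'
import cv2
import sys; sys.path.insert(0,'.')
import numpy as np
f=np.load('pics/wr15.npz')['p'][20:110,180:290,::-1]
cv2.imwrite('pics/lv.png',cv2.resize(f,None,fx=6,fy=6,interpolation=2))
E
```

```text
0.6 [(185, 234), (186, 196), (608, 222), (554, 203)] [220.7  58.3]
0.75 [(198, 235), (198, 198), (617, 216), (563, 197)] [221.5  67.9]
0.9 [(209, 238), (210, 200), (626, 212), (573, 194)] [222.6  77.2]
1.0 [(217, 240), (217, 202), (631, 211), (578, 192)] [223.4  83. ]
```

View pics/lv.png

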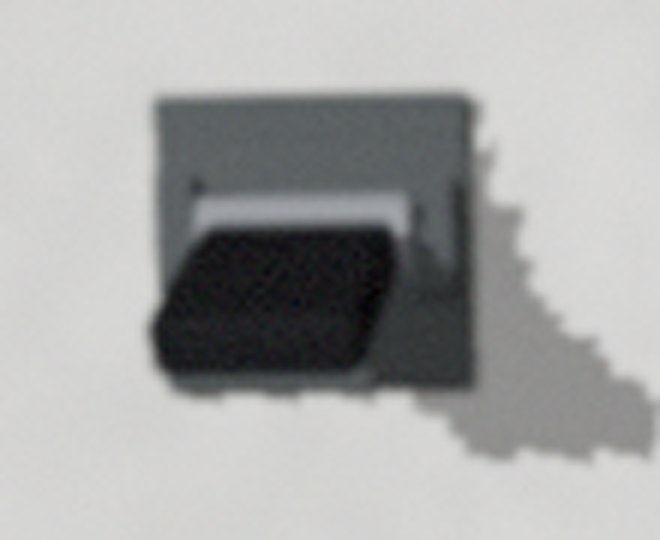

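Bat end measured at px (223,77) vs predicted (222.6,77.2) for 0.9 rad: fully on. Now return the probe, compensating its ~0.042 rad tilt.

```bash
python3 - <<'E'
from h import *
delta([.4793,-.2581,.19],.295)
delta([.4793,-.2581,.19],.295,-.042)
E
```

```text
d [-1.295  2.351  1.09 ] a [-0.012  0.01  -0.79 ]
d [-1.295  2.351  1.09 ] a [-0.028 -0.391 -0.79 ]
```

>>> servo_tool(
  deltas=[
    {"dx":-0.3,"dy":0.5,"dz":0,"ax":0,"ay":-0.1,"az":-0.2,"hand":10},
    {"dx":-0.7,"dy":1.2,"dz":0,"ax":0,"ay":-0.2,"az":-0.5,"hand":10},
    {"dx":-1.1,"dy":1.9,"dz":0.1,"ax":-0.02,"ay":-0.3,"az":-0.7,"hand":10},
    {"dx":-1.25,"dy":2.3,"dz":0.5,"ax":-0.03,"ay":-0.39,"az":-0.79,"hand":10},
    {"dx":-1.3,"dy":2.35,"dz":0.9,"ax":-0.03,"ay":-0.39,"az":-0.79,"hand":10},
    {"dx":-1.3,"dy":2.35,"dz":1.09,"ax":-0.03,"ay":-0.39,"az":-0.79,"hand":10},
    {"dx":-1.3,"dy":2.35,"dz":1.09,"ax":-0.03,"ay":-0.39,"az":-0.79,"hand":10},
  ],
)

```text
clock: 13.98
tool_pos: [0.4791, -0.2584, 0.19]
eef_rot: [0.989, 0.147, -0.021, 0.003]
contact_force: [-1.3, 0.6, -0.2]
opening: 0.196
```

```bash
cat > tilt.py <<'E'
from h import *
import sys
k=sys.argv[1]
snap('wrist','wr'+k);snap('side','si'+k);snap('scene','sc'+k);st=r.get_state();f=load('wr'+k);tp=st['tool_pos']
X0=R.from_quat(st['eef_rot']).apply([1,0,0]);yaw=np.arctan2(X0[1],X0[0]);c,s=np.cos(yaw),np.sin(yaw)
print(st['clock'],tp,'yaw',yaw,'pitch up',X0[2],st['contact_force'],st['opening'])
for nm,vs,us in(('rod',range(6,210,4),(309,310,311)),('handle',range(240,330,5),(300,310,320))):
    X=[]
    for v in vs:
        for u in us:
            P=atd(f,u,v,0)
            if P is not None: d=P-tp;X.append([c*d[0]+s*d[1],d[2]])
    X=np.array(X);X=X[X[:,1]>-.05]; print(nm,len(X),np.polyfit(X[:,0],X[:,1],1).round(4))
p=np.hstack([cv2.resize(load('si'+k)['p'][150:230,295:385],None,fx=4.4,fy=4.4,interpolation=2),cv2.resize(load('sc'+k)['p'][180:260,195:285],None,fx=4.4,fy=4.4,interpolation=2)]);cv2.imwrite(f'pics/m{k}.png',p[:,:,::-1])
E
python3 tilt.py 16; python3 -c "
from h import *
delta([.4793,-.2581,.1105],.295,-.042)"
```

```text
14.125 [ 0.47990654 -0.25911992  0.19136107] yaw 0.29394135877916655 pitch up -0.039455913013495054 [-0.09649375 -0.07243397 -1.72130199] 0.19630504820006411
rod 151 [-0.0045 -0.003 ]
handle 53 [-0.0162  0.0033]
d [ 0.048 -0.022  1.347] a [ 0.022 -0.024 -0.01 ]
```

View pics/m16.png

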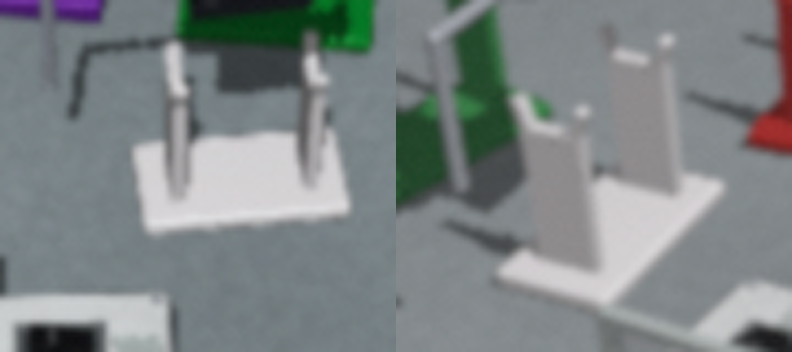

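View pics/wr16.png

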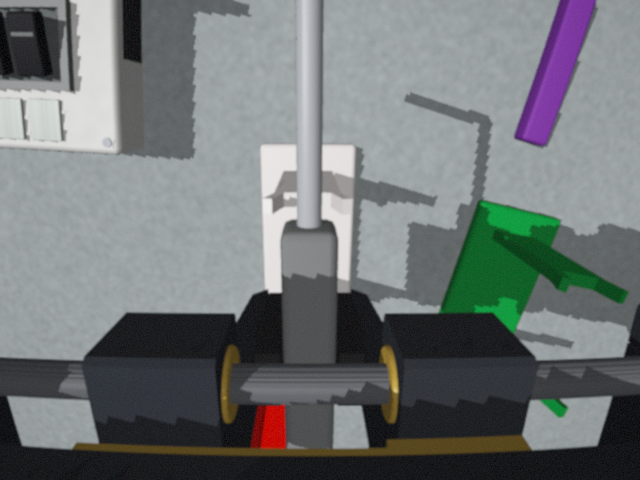

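The probe is level (slope −0.0045 as at pick-up) over the rest, axis in line. Descend to just above, then seat slowly.

>>> servo_tool(
  deltas=[
    {"dx":0.01,"dy":-0.02,"dz":0.4,"ax":0,"ay":0,"az":0,"hand":10},
    {"dx":0.01,"dy":-0.02,"dz":0.8,"ax":0,"ay":0,"az":0,"hand":10},
    {"dx":0.01,"dy":-0.02,"dz":1.05,"ax":0,"ay":0,"az":0,"hand":10},
    {"dx":0.01,"dy":-0.02,"dz":1.2,"ax":0,"ay":0,"az":0,"hand":10},
    {"dx":0.01,"dy":-0.02,"dz":1.2,"ax":0,"ay":0,"az":0,"hand":10},
  ],
)

```text
clock: 14.75
tool_pos: [0.4765, -0.2592, 0.1185]
eef_rot: [0.989, 0.146, -0.02, 0.004]
contact_force: [0.1, -0.5, -1.2]
opening: 0.194
```

```bash
python3 tilt.py 17; python3 -c "
from h import *
delta([.4793,-.2581,.1105],.295,-.042)"
```

```text
14.9 [ 0.47695055 -0.25951331  0.11921742] yaw 0.2926431731270895 pitch up -0.03984365546233327 [-0.28977993 -0.48188889 -2.02255589] 0.19567964803430168
rod 153 [-0.0056 -0.0023]
handle 54 [-0.0121  0.0037]
d [ 0.05  -0.012  0.143] a [ 0.023 -0.02  -0.023]
```

View pics/m17.png

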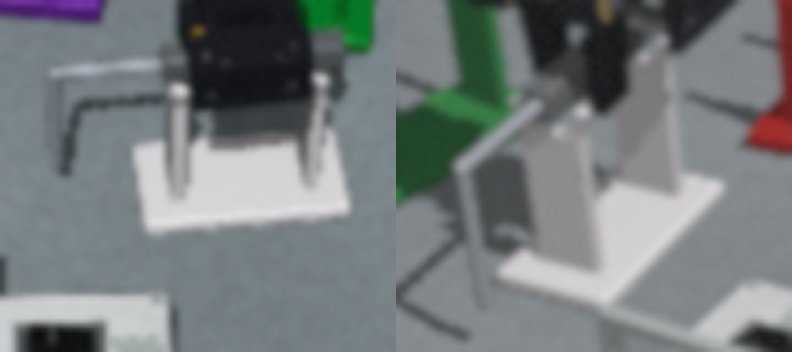

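View pics/wr17.png

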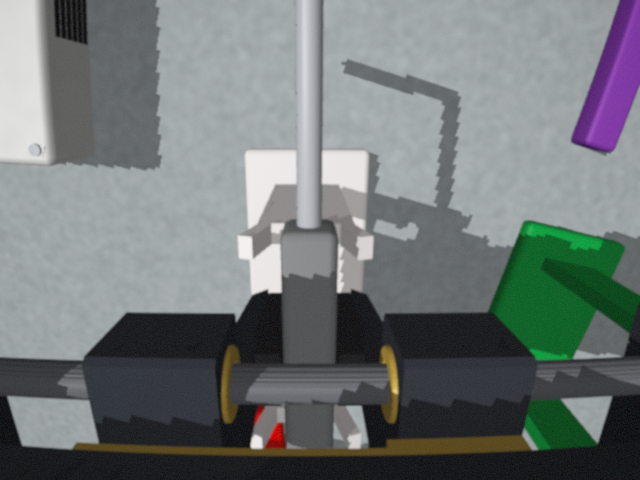

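The handle lies between the prongs (239–372 around 283–336). Seat it slowly.

>>> servo_tool(
  deltas=[
    {"dx":0.05,"dy":-0.01,"dz":0.06,"ax":0,"ay":0,"az":-0.02,"hand":10},
    {"dx":0.05,"dy":-0.01,"dz":0.1,"ax":0,"ay":0,"az":-0.02,"hand":10},
    {"dx":0.05,"dy":-0.01,"dz":0.13,"ax":0,"ay":0,"az":-0.02,"hand":10},
    {"dx":0.05,"dy":-0.01,"dz":0.13,"ax":0,"ay":0,"az":-0.02,"hand":10},
  ],
)

```text
clock: 15.4
tool_pos: [0.4789, -0.2579, 0.1106]
eef_rot: [0.989, 0.147, -0.02, 0.004]
contact_force: [0.4, 0.1, -1.4]
opening: 0.197
```

```bash
python3 -c "
from h import *
s=r.get_state();print(s['clock'],s['tool_pos'],s['contact_force'],s['moment']);delta([.4793,-.2581,.1105],.295,-.042)"
```

```text
15.4 [ 0.47885533 -0.25788479  0.11064272] [ 0.41619141  0.14523217 -1.36712898] [ 0.07777848 -0.09854988  0.01837565]
d [0.006 0.006 0.002] a [ 0.013 -0.01  -0.001]
```

>>> servo_tool(
  deltas=[
    {"dx":0,"dy":0,"dz":0.02,"ax":0,"ay":0,"az":0,"hand":10},
    {"dx":0,"dy":0,"dz":0.02,"ax":0,"ay":0,"az":0,"hand":10},
  ],
)

```text
clock: 15.65
tool_pos: [0.4788, -0.2579, 0.1105]
eef_rot: [0.989, 0.147, -0.02, 0.004]
contact_force: [-0.7, 0.7, 8.7]
opening: 0.192
```

>>> servo_tool(
  deltas=[
    {"dx":0,"dy":0,"dz":0.02,"ax":0,"ay":0,"az":0,"hand":10},
    {"dx":0,"dy":0,"dz":0.02,"ax":0,"ay":0,"az":0,"hand":10},
  ],
)

```text
clock: 15.9
tool_pos: [0.4789, -0.2579, 0.1104]
eef_rot: [0.989, 0.147, -0.02, 0.004]
contact_force: [-3.3, 2.7, 19.1]
opening: 0.192
```

Seated firmly; ease off, open, and retreat upward.

>>> servo_tool(
  deltas=[
    {"dx":0,"dy":0,"dz":-0.03,"ax":0,"ay":0,"az":0,"hand":10},
    {"dx":0,"dy":0,"dz":-0.03,"ax":0,"ay":0,"az":0,"hand":24},
    {"dx":0,"dy":0,"dz":-0.03,"ax":0,"ay":0,"az":0,"hand":40},
    {"dx":0,"dy":0,"dz":-0.03,"ax":0,"ay":0,"az":0,"hand":50},
    {"dx":0,"dy":0,"dz":-0.03,"ax":0,"ay":0,"az":0,"hand":50},
    {"dx":0,"dy":0,"dz":-0.03,"ax":0,"ay":0,"az":0,"hand":50},
  ],
)

```text
clock: 16.65
tool_pos: [0.4788, -0.2579, 0.11]
eef_rot: [0.989, 0.147, -0.02, 0.004]
contact_force: [0.6, -0.6, -0.4]
opening: 0.566
```

```bash
python3 tilt.py 18
```

```text
16.8 [ 0.47883277 -0.25794087  0.11002367] yaw 0.2947935578772324 pitch up -0.040885245886158245 [-0.27595232  0.61088667  0.49936172] 0.5645348159263149
rod 152 [ 0.0024 -0.0014]
handle 53 [-0.0087  0.005 ]
```

View pics/wr18.png

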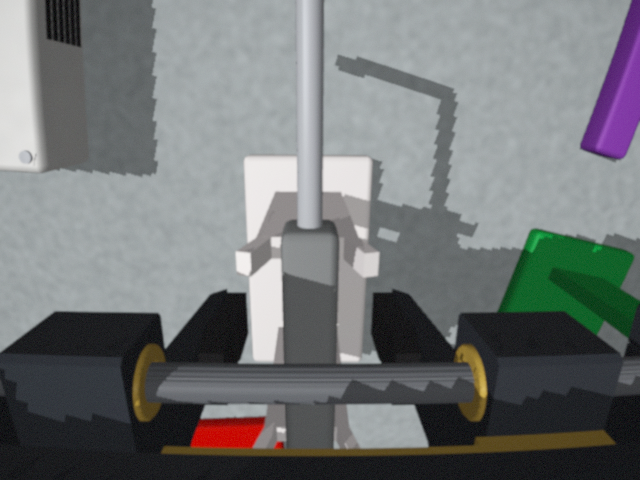

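View pics/m18.png

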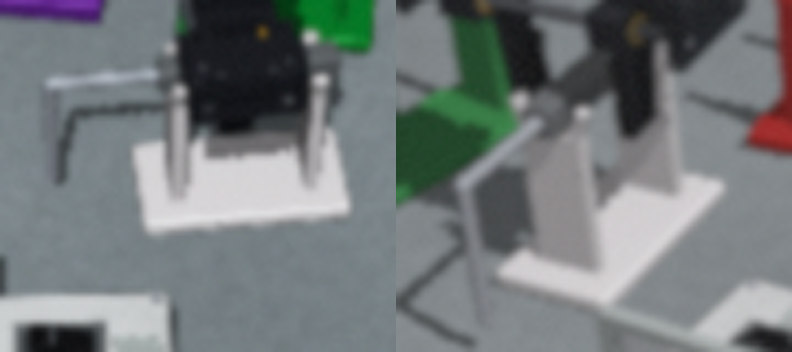

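The handle lies level between the prongs with the fingers clear (247, 372). Retreat straight up.

>>> servo_tool(
  deltas=[
    {"dx":0,"dy":0,"dz":-0.3,"ax":0,"ay":0,"az":0,"hand":50},
    {"dx":0,"dy":0,"dz":-0.9,"ax":0,"ay":0.2,"az":0,"hand":50},
    {"dx":0,"dy":0,"dz":-1.7,"ax":0,"ay":0.4,"az":0,"hand":50},
    {"dx":0,"dy":0,"dz":-2.2,"ax":0,"ay":0.4,"az":0,"hand":50},
    {"dx":0,"dy":0,"dz":-2.2,"ax":0,"ay":0.4,"az":0,"hand":50},
    {"dx":0,"dy":0,"dz":-2.2,"ax":0,"ay":0.4,"az":0,"hand":50},
  ],
)

```text
clock: 17.55
tool_pos: [0.4833, -0.256, 0.2412]
eef_rot: [0.989, 0.147, -0.0, 0.0]
contact_force: [-0.7, -0.4, 0.5]
opening: 0.571
```

```bash
python3 - <<'E'
from h import *
snap('wrist','wr19');snap('side','si19');snap('scene','sc19');f=load('wr19')
s=r.get_state();print(s['clock'],s['tool_pos'],s['contact_force'])
E
```

```text
17.7 [ 0.4832182  -0.25586809  0.24066626] [-0.13476492 -0.39933317  1.09511982]
```

View pics/wr19.png

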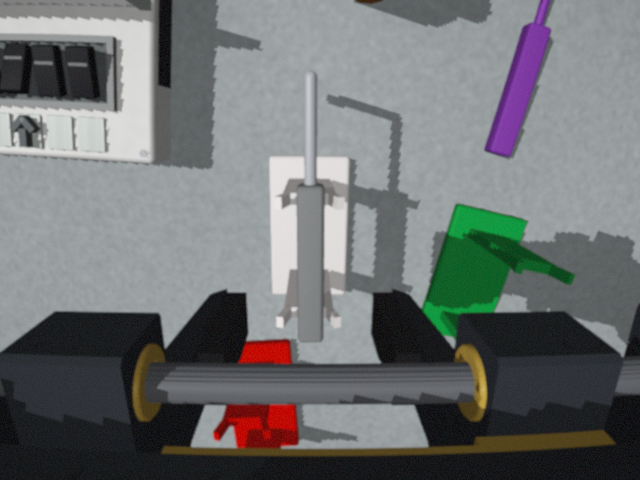

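View pics/sc19.png

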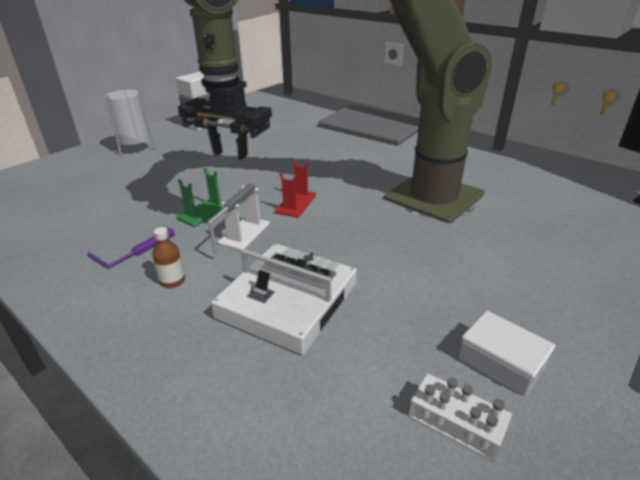

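View pics/si19.png

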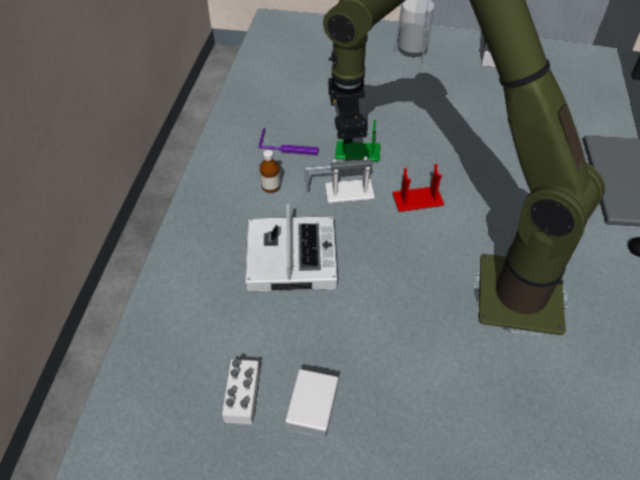

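Everything looks home: probe in the white rest with leg to the same end, lever over, bystanders unmoved. A last numeric check, then hand in.

```bash
python3 - <<'E'
from h import *
f=load('wr19')
a=atz(f,310.5,184,.115);b=atz(f,311,341,.115);print('centre',(a+b)/2,'yaw',np.arctan2(*(a-b)[1::-1]))
print('handle z',[atd(f,310,v)[2].round(4) for v in(200,240,280,320)])
r.finish_job()
E
```

```text
centre [ 0.46654689 -0.26171688  0.115     ] yaw 0.30103269545734473
handle z [np.float64(0.1148), np.float64(0.1146), np.float64(0.1143), np.float64(0.1152)]
the job is handed in; nothing more can be done
```

The job is done and handed in at about 17.7 s. I took the probe from the white rest, pressed rocker 2 (the middle one, where the arrow points), pulled the isolator lever over, and laid the probe back.

Last checks:
- **Rocker 2:** its far end came out 6.5 mm lower than the others, with the slope mirrored, so it is fully on. Rockers 0, 3 and 4 measured as still off. Rocker 1 was hidden by the rod in that depth check and looked unchanged in a later picture.
- **Lever:** its end appeared within a pixel of where it should be at 0.9 rad, and it no longer moved when I pulled at about 4 N.
- **Probe:** it lies level in the rest (top at 0.114–0.115 m), with the leg hanging beyond the same end. It is within about 2 mm and 0.01 rad of where it lay at the start.
- **Bottle, tip box and tube rack:** no change visible in the final pictures.

Three things did not go to plan:
- My first move call was refused because it lacked some required keys; nothing moved.
- The probe turned about 0.04 rad in the grip while pressing and pulling. I tilted the tool to correct this before laying it back.
- Seating the probe briefly reached about 19 N on the wrist before I eased off.

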